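# Count along the rack and push the polishing block into the third gap

## Task

Starting at the tall-post end of the wooden divider rack, run a fingertip along the top of its back rail, touching the rail behind the first, the second and the third gap in turn (count every gap, full or empty), and touch no rail beyond the third. Then, with the fingers only pushing, slide the polishing block that lies in front of the rack nose-first into that third gap until it is fully home against the rail. It stays flat on the slab and is never lifted, and everything else stays where it is.

Things in the scene. Friction and masses are not known exactly. Their poses are not given: they have to be found in the camera images.
- rack: wooden divider rack fixed to the slab, 332 long (its y), open at the top and at the front (-x, facing the robot). Seven dividers 8 thick, 30 high make six gaps 46 wide at 54 pitch, centred at y = +135, +81, +27, -27, -81, -135; the slab is their floor. Origin on the slab at mid length; dividers run from x = -36 (rounded front ends) to x = +30, the front face of the back rail, which closes each gap
- post: tall round wooden post at one end of the rack, in line with the back rail: diameter 22, height 95, 181 from the rack's mid length; origin at its foot. It marks the end to count from and may stand at the +y or the -y end
- stub: low square wooden block, 22 x 22 x 30 high, at the rack's other end; origin at its foot
- block: loose polishing block out in front of the rack: grey plastic on black rubber, 80 long (x), 38 wide (y), half-round nose of radius 19 at x = +40 pointing roughly to the rack, flat rear face at x = -40, flat sides 26 high, then a 16 wide ridge up to 40. About 0.18 kg, up to a third either way. Origin mid-underside. Fully home, the nose touches the rail and the rear stands 14 out of the gap's front
- rail_a: length 1 of 6 of the back rail, counted from the rack's +y end, behind one gap: flat-topped, hard, fixed, 46 long (y), 28 deep (x), parted from the next by an 8 wide notch in line with the divider. Origin at the centre of its top face, 60 above the slab; axes as the rack's
- rail_b: length 2 of 6 of the back rail, counted from the rack's +y end, behind one gap: flat-topped, hard, fixed, 46 long (y), 28 deep (x), parted from the next by an 8 wide notch in line with the divider. Origin at the centre of its top face, 60 above the slab; axes as the rack's
- rail_c: length 3 of 6 of the back rail, counted from the rack's +y end, behind one gap: flat-topped, hard, fixed, 46 long (y), 28 deep (x), parted from the next by an 8 wide notch in line with the divider. Origin at the centre of its top face, 60 above the slab; axes as the rack's
- rail_d: length 4 of 6 of the back rail, counted from the rack's +y end, behind one gap: flat-topped, hard, fixed, 46 long (y), 28 deep (x), parted from the next by an 8 wide notch in line with the divider. Origin at the centre of its top face, 60 above the slab; axes as the rack's
- rail_e: length 5 of 6 of the back rail, counted from the rack's +y end, behind one gap: flat-topped, hard, fixed, 46 long (y), 28 deep (x), parted from the next by an 8 wide notch in line with the divider. Origin at the centre of its top face, 60 above the slab; axes as the rack's
- rail_f: length 6 of 6 of the back rail, counted from the rack's +y end, behind one gap: flat-topped, hard, fixed, 46 long (y), 28 deep (x), parted from the next by an 8 wide notch in line with the divider. Origin at the centre of its top face, 60 above the slab; axes as the rack's
- block_nose (a point): tip of the half-round nose of the block, 13 above its underside
- stored1: a block of the same kind already stored in one of the gaps (size and origin as block), not to be disturbed
- stored2: another block of the same kind already stored in a gap (size and origin as block), not to be disturbed
- tile: bystander: white ceramic tile 100 x 100 x 8, flat; origin under its centre
- tin: bystander: upright round lidded tin of dowel plugs, diameter 72, height about 75; origin under its centre
- clamp: bystander: red plastic bar clamp lying flat, about 180 long, 24 high; origin under the middle of its bar
- drill: bystander: steel hand drill with crank lying flat, about 290 long, up to 72 high; origin under its shaft
- dowel: bystander: one upright wooden dowel plug, diameter 24, height 70; origin under its centre
Mind the look-alikes: they are no part of the job. What is shaped like the block but blue or red is not meant.

How it is judged:
By the outcome, as a careful person would: the job done as asked, in the order asked, and still so for the second after the job is handed in, with the robot touching nothing.
It also fails if it takes over 61 s, if anything falls off the work surface, if the arm or the gripper's body presses on something with over 40 N, if the wrist force passes 120 N, or if a joint passes its speed limit or range.

## Robot

A 6-joint arm with a two-finger parallel gripper is mounted at the origin on the work surface. World frame = base frame: x ahead of the robot, y to its left, z up, the work surface at z = 0. Lengths are in m, angles in degrees, forces in N, time in s.
With the tool pointing down it reaches from about 0.375 to 0.9 m from the base axis. Payload 3.1 kg.
Tool frame: the origin (TCP) lies midway between the tips of the shut fingers; the grasp point (between the pads) lies bot.pinch_z behind it (bot.pinch_z is the distance from the TCP to the grasp point, in m); z points along the fingers, y is the direction in which the jaws open and shut (so a half turn about z gives the same grasp; the last joint's range is limited). The gripper opens to 87 mm and grips with 3 to 60 N. Pads are 19 mm wide; open, the fingers measure 117 mm over their backs; the gripper's body (75 mm by 190 mm) begins 51 mm behind the grasp point.
Start: joints at [-79.326, 30.224, 82.088, -0, 67.689, -10.227], TCP at [0.223, -0.584, 0.19] pointing down, gripper open.
Joint ranges: [-176.69, 176.69], [-43.24, 126.21], [12.49, 139.97], [-82, 262], [0, 151.66], [-163.58, 163.58]. Speed limits (degrees/s): [159.86, 159.86, 180, 180, 180, 180].

## Interface

Orientations are given as a 3x3 rotation matrix whose columns are the frame's x, y, z axes.
In Python, from rig import bot gives the robot as it stands.
- The arm moves only by the tool apply_moves, never from a script. Its argument "motion" is text: rows parted by semicolons, each of 7 numbers parted by spaces: the shift along the tool's x, y, z in m, then the turn, a rotation vector about the tool's x, y, z in degrees, then the finger opening in m, from 0 to 0.087. A call has exactly 8 rows; each row is the pose to reach, as a shift and turn from the pose commanded when the call began, along the tool's axes at that moment; what a row does not reach only later rows make up. A row lasts 1/8 s, in which the tool goes at most 62.5 mm and 10.7 degrees, less where a joint would pass 70% of its speed; a pose out of reach is approached as far as the arm can. A call with a gripper value outside its range is refused whole. The fingers move at their own pace and stop on an object; the grip force is fixed at half the most. Time passes only in rows, so rows that repeat a pose let the fingers close, or fill a call up. It gives the time, the measured TCP pose, the force and the opening at its end, in the units of the state.
- bot.read_state(): the state, without advancing time (a new reading comes with each control period).
- bot.capture(name): name is "scene" or "side" or "wrist"; returns the picture (420x560x3 uint8, red, green, blue); there is no depth.
- bot.get_calibration(name): a dict with "fx", "fy", "cx", "cy" (pixels), "D" ([k1, k2, p1, p2, k3] as OpenCV has them; the pictures are not rectified), "rvec" (rotation vector, rad) and "tvec" (3), from world to camera coordinates, as OpenCV has them. Camera axes: x right, y down, z forward; pixel columns grow to the right and rows downward; lengths in m; the calibration is good to about 2 mm. A picture is of the moment at which its call begins: read the wrist's pose just before it. get_calibration takes no time and is no camera call; for the wrist camera it gives the pose at the moment of the call.
- bot.hand_in(): hands the job in, once; it reports no verdict.
Trained networks look in the newest picture that a camera, given by its name, has taken for a name from the list of things; names that differ only in an ending like _2 or _b are one class to them, and where a whole thing is asked for, a point or a joint stands for the part that bears it (a point fixed in the world has none). Each returns a list of dicts, best first, with "p" (0 to 1); they miss things now and then, are a little off and sometimes report something else, mostly with a low value. They report only what shows in the picture. A call takes as long as a camera call. They do not tell look-alikes from the thing itself.
- bot.find_in(name, camera): "point" ([x, y, z] in m, in world coordinates, good to about 4 mm: the middle of the surface that is visible of it).
The state is a dict: "time_s": time; "joint_positions": joint angles; "qvel": joint speeds; "tau": joint torques, N m; "position": TCP position; "tcp_rot": TCP orientation; "force": force on the tool from outside, world axes, zero at the start; "moment": the same for the moment, N m; "opening": opening from 0.0 (shut) to 1.0 (fully open).
Only numpy, scipy, OpenCV 4.12 (cv2) and the standard library are available. Lean on these libraries where they do the work, as an engineer would, in place of code of your own. Each camera call takes 0.05 s, during which the arm holds its last target.

## Working session

There is one attempt and no reset: what is moved stays moved. The work goes in short steps, Python scripts to look and compute and a tool call to move; the robot and the scene stay as the last step left them, time stands still between calls to the robot, and variables do not carry over. Pictures are saved under pics/ and viewed, and the job is handed in when it is done.

Besides the shell and the picture viewer there is one more tool, called in YAML: its name, and indented under it one key for each argument. apply_moves: Moves the arm, as the interface text tells. Its arguments: {"type":"object","properties":{"motion":{"type":"string"}},"required":["motion"]}

```bash
ls; mkdir -p pics
python3 - <<'E'
from rig import bot
import cv2
for n in ["scene","side","wrist"]:
    im=bot.capture(n); cv2.imwrite(f"pics/{n}0.png",im[:,:,::-1])
    c=bot.get_calibration(n); print(n,c)
s=bot.read_state(); print(s, bot.pinch_z)
E
```

```text
pics
scene {'fx': 499.2393091179013, 'fy': 499.2393091179013, 'cx': 280.64056457149206, 'cy': 213.69573869304685, 'D': array([0.04316489, 0.        , 0.        , 0.        , 0.        ]), 'rvec': array([ 1.42293901,  2.07124775, -0.90594331]), 'tvec': array([ 0.19465052, -0.2663472 ,  1.62419806])}
side {'fx': 544.6618274034447, 'fy': 544.6618274034447, 'cx': 284.11881940487575, 'cy': 210.62501917060945, 'D': array([0.06190783, 0.        , 0.        , 0.        , 0.        ]), 'rvec': array([ 0.56961941, -2.78497207,  1.01107592]), 'tvec': array([0.45254029, 0.23611948, 1.36397876])}
wrist {'fx': 341.4899502870049, 'fy': 341.4899502870049, 'cx': 278.1263754906924, 'cy': 204.54885490937883, 'D': array([-0.0667221,  0.       ,  0.       ,  0.       ,  0.       ]), 'rvec': array([-2.38823164,  1.64291043,  0.23761764]), 'tvec': array([-0.62457917, -0.03428385,  0.39124053])}
{'time_s': 0.15, 'joint_positions': array([-7.93238581e+01,  3.02675809e+01,  8.21383193e+01, -1.75477928e-03,
        6.76894615e+01, -1.02272136e+01]), 'qvel': array([-0.00807021, -0.14782249, -0.20153976, -0.0257907 ,  0.02648013,
       -0.02289011]), 'tau': array([ 5.43354854e-04, -4.40430307e+01, -1.76842904e+01,  6.34429394e-02,
        5.52277593e-02, -9.06973014e-05]), 'position': array([ 0.22290062, -0.58325218,  0.18889405]), 'tcp_rot': array([[ 9.34179469e-01,  3.56803316e-01, -3.36181680e-04],
       [ 3.56803374e-01, -9.34178085e-01,  1.63031740e-03],
       [ 2.67649098e-04, -1.64295980e-03, -9.99998615e-01]]), 'force': array([ 0.79731274,  0.03757877, -0.00206948]), 'moment': array([-0.01394326,  0.00831112, -0.03552524]), 'opening': 0.9997233426207172} 0.0187
```

View pics/scene0.png

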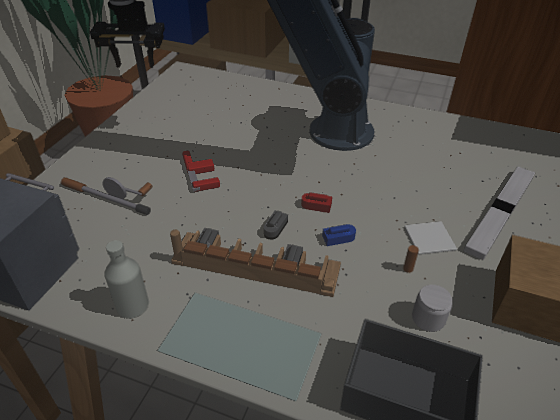

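View pics/side0.png

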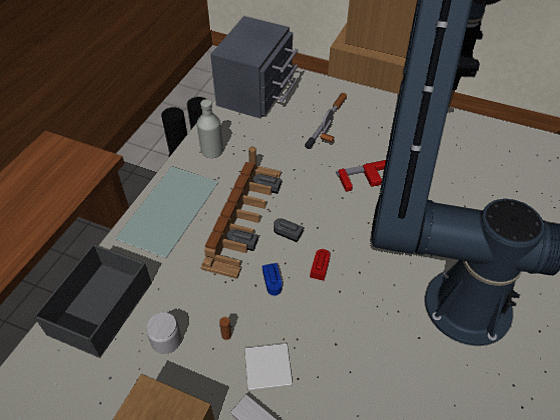

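View pics/wrist0.png

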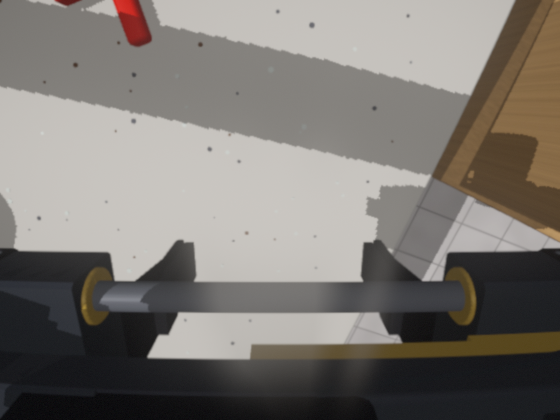

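```bash
cat > h.py <<'E'
import numpy as np, cv2
from rig import bot
def cal(n):
    c=bot.get_calibration(n); K=np.array([[c['fx'],0,c['cx']],[0,c['fy'],c['cy']],[0,0,1.]]); return K,np.array(c['D']),np.array(c['rvec']),np.array(c['tvec'])
def proj(P,c): return cv2.projectPoints(np.array(P,float).reshape(-1,3),c[2],c[3],c[0],c[1])[0][:,0]
def onz(uv,c,z):
    n=cv2.undistortPoints(np.array(uv,float).reshape(-1,1,2),c[0],c[1])[:,0]
    R=cv2.Rodrigues(c[2])[0]; o=-R.T@c[3]; d=np.c_[n,np.ones(len(n))]@R
    return o+d*((z-o[2])/d[:,2])[:,None]
E
python3 - <<'E'
from h import *
for cam in ["scene","side"]:
    for n in ["rack","post","stub","block","block_nose","stored1","rail_a","dowel","tin","tile","clamp","drill"]:
        print(cam,n,[(np.round(d['point'],3).tolist(),round(d['p'],2)) for d in bot.find_in(n,cam)][:7])
a=cv2.imread('pics/scene0.png')[180:300,160:360]; cv2.imwrite('pics/sc1.png',cv2.resize(a,(800,480),interpolation=cv2.INTER_CUBIC))
a=cv2.imread('pics/side0.png')[135:300,190:340]; cv2.imwrite('pics/sd1.png',cv2.resize(a,(540,594),interpolation=cv2.INTER_CUBIC))
E
```

```text
scene rack [([0.667, -0.016, 0.034], 0.56)]
scene post [([0.693, -0.207, 0.063], 0.55), ([0.555, -0.475, 0.023], 0.46)]
scene stub [([0.651, 0.153, 0.034], 0.65)]
scene block [([0.388, 0.041, 0.028], 0.87), ([0.483, 0.125, 0.029], 0.69), ([0.516, -0.033, 0.029], 0.59), ([0.377, -0.313, 0.022], 0.21)]
scene block_nose [([0.483, 0.126, 0.031], 0.98), ([0.387, 0.033, 0.024], 0.89), ([0.519, -0.032, 0.026], 0.68)]
scene stored1 [([0.614, -0.16, 0.032], 0.81), ([0.589, 0.052, 0.028], 0.8)]
scene rail_a [([0.673, -0.056, 0.058], 0.8), ([0.654, 0.102, 0.06], 0.69), ([0.68, -0.16, 0.06], 0.64), ([0.675, -0.111, 0.061], 0.58), ([0.66, 0.053, 0.062], 0.55), ([0.667, -0.006, 0.06], 0.5)]
scene dowel [([0.52, 0.304, 0.046], 0.55)]
scene tin [([0.66, 0.369, 0.066], 0.82)]
scene tile [([0.393, 0.34, 0.008], 0.8)]
scene clamp [([0.377, -0.312, 0.023], 0.69)]
scene drill [([0.553, -0.474, 0.02], 0.59), ([0.515, -0.033, 0.031], 0.22)]
side rack [([0.642, 0.003, 0.028], 0.89), ([0.51, 0.315, 0.059], 0.62)]
side post []
side stub [([0.587, 0.047, 0.023], 0.6), ([0.647, 0.146, 0.03], 0.5)]
side block [([0.371, 0.047, 0.023], 0.66), ([0.466, 0.133, 0.026], 0.61), ([0.495, -0.024, 0.024], 0.57), ([0.628, 0.381, 0.073], 0.27)]
side block_nose [([0.467, 0.138, 0.025], 0.89), ([0.495, -0.026, 0.024], 0.81), ([0.371, 0.045, 0.024], 0.7)]
side stored1 [([0.588, 0.046, 0.024], 0.94), ([0.609, -0.165, 0.024], 0.51)]
side rail_a [([0.651, 0.052, 0.056], 0.73), ([0.668, -0.051, 0.055], 0.65), ([0.675, -0.16, 0.062], 0.64), ([0.662, 0.001, 0.06], 0.59), ([0.669, -0.108, 0.064], 0.59), ([0.649, 0.106, 0.06], 0.55)]
side dowel [([0.512, 0.314, 0.059], 0.5), ([0.65, 0.106, 0.058], 0.23)]
side tin [([0.625, 0.382, 0.074], 0.84)]
side tile [([0.39, 0.339, 0.006], 0.57), ([0.369, -0.312, 0.024], 0.4)]
side clamp [([0.367, -0.313, 0.022], 0.59), ([0.39, 0.341, 0.006], 0.22)]
side drill [([0.541, -0.451, 0.018], 0.76)]
```

View pics/sc1.png

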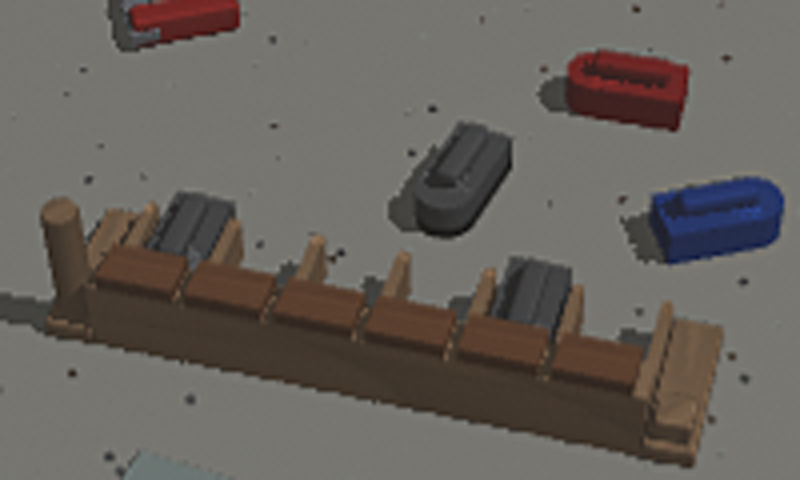

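View pics/sd1.png

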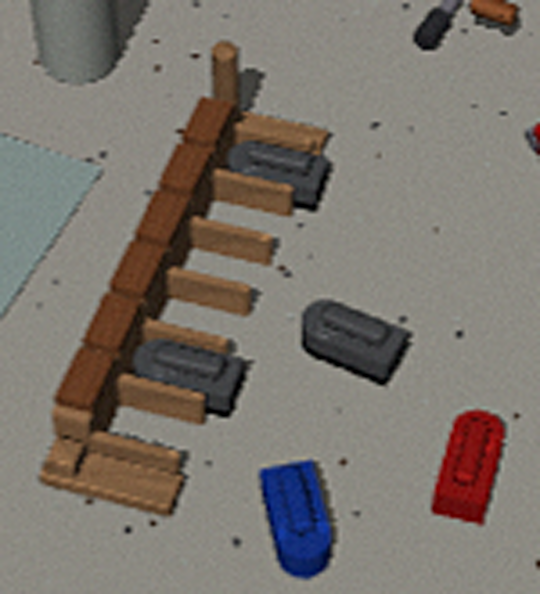

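Run:
```python
from h import *
s=bot.read_state(); R=s['tcp_rot']; c=cal("wrist"); Rc=cv2.Rodrigues(c[2])[0]
o=-Rc.T@c[3]; print("cam in tool",R.T@(o-s['position']),"\naxes in tool\n",R.T@Rc.T)
# rack fit, hand picks of rail top corners, scene: 4 corners of end rails
S=lambda x,y:(160+x/4,180+y/4); D=lambda x,y:(190+x/3.6,135+y/3.6)
from scipy.optimize import least_squares
sc,sd=cal("scene"),cal("side")
# (rack local x,y) rail top from x=30..58, y ends
obs=[]
def add(cam,f,lx,ly,x,y): obs.append((cam,f(x,y),(lx,ly,.06)))
add(sc,S,30,-158,112,248);add(sc,S,58,-158,93,280);add(sc,S,58,158,637,387);add(sc,S,30,158,642,347)
add(sc,S,58,-112,175,299);add(sc,S,58,-58,268,314);add(sc,S,58,-4,360,331);add(sc,S,58,50,452,352);
add(sd,D,30,-158,240,102);add(sd,D,58,-158,201,98);add(sd,D,58,158,55,402);add(sd,D,30,158,92,410)
add(sd,D,58,-58,141,237-25);add(sd,D,58,58,88,340-17)
def W(p,l):
    c,s_=np.cos(p[2]),np.sin(p[2]);x,y=l[0]/1e3,l[1]/1e3
    return [p[0]+c*x-s_*y,p[1]+s_*x+c*y,l[2]]
def res(p): return np.concatenate([proj(W(p,l),c)[0]-uv for c,uv,l in obs])
r=least_squares(res,[.63,-.03,.1],loss='soft_l1'); print(r.x,np.degrees(r.x[2])); print(res(r.x).reshape(-1,2).round(1).tolist())
print(s['joint_positions'])
```

```text
cam in tool [ 0.07720193  0.00054947 -0.19505443] 
axes in tool
 [[ 5.41045532e-04 -9.59712812e-01 -2.80982250e-01]
 [ 9.99999831e-01  5.79068628e-04 -5.22956199e-05]
 [ 2.12896783e-04 -2.80982174e-01  9.59712964e-01]]
[ 0.62176845 -0.02953294  0.12702141] 7.27779053004849
[[1.0, -0.0], [1.2, 0.5], [1.3, -0.8], [2.2, -0.1], [-0.2, -0.7], [-0.8, -0.2], [-0.8, -0.2], [-0.4, -1.1], [-5.0, 0.6], [-3.3, -0.3], [-1.8, -0.4], [-1.7, -0.2], [2.1, -7.6], [2.6, -7.6]]
[-7.93242714e+01  3.02236270e+01  8.20878484e+01 -2.03928843e-03
  6.76891562e+01 -1.02273554e+01]
```

apply_moves:
  motion: "0.040 -0.036 -0.012 0 0 0 0; 0.085 -0.076 -0.024 0 0 0 0; 0.13 -0.115 -0.036 0 0 3 0; 0.175 -0.155 -0.048 0 0 6 0; 0.22 -0.195 -0.06 0 0 9 0; 0.265 -0.235 -0.07 0 0 12 0; 0.31 -0.275 -0.08 0 0 14.4 0; 0.345 -0.305 -0.09 0 0 14.4 0"

```text
time_s: 2.35
position: [0.4371, -0.1736, 0.2803]
tcp_rot: [[0.993, 0.114, 0.001], [0.114, -0.993, -0.0], [0.001, 0.0, -1.0]]
force: [1.3, -0.0, -0.1]
opening: 0.175
```

Run:
```python
from h import *
s=bot.read_state(); R=s['tcp_rot'];print(s['time_s'],s['position'],R.round(3).tolist(),s['joint_positions'].round(1))
print(R.T@(np.array([.5,-.05,.30])-s['position']))
```

```text
2.35 [ 0.43711071 -0.17355364  0.28028697] [[0.993, 0.114, 0.001], [0.114, -0.993, -0.0], [0.001, 0.0, -1.0]] [-35.3  11.8  96.4   0.   71.7  48.1]
[ 0.07659421 -0.11556243 -0.01969319]
```

apply_moves:
  motion: "0.014 -0.022 -0.004 0 0 0 0; 0.028 -0.044 -0.008 0 0 0 0; 0.042 -0.066 -0.012 0 0 0 0; 0.056 -0.088 -0.016 0 0 0 0; 0.07 -0.105 -0.02 0 0 0 0; 0.076 -0.115 -0.02 0 0 0 0; 0.076 -0.115 -0.02 0 0 0 0; 0.076 -0.115 -0.02 0 0 0 0"

```text
time_s: 3.35
position: [0.4985, -0.0534, 0.2994]
tcp_rot: [[0.994, 0.113, -0.001], [0.113, -0.994, -0.0], [-0.001, 0.0, -1.0]]
force: [-0.7, 0.1, -1.0]
opening: 0.002
```

Run:
```python
from h import *
im=bot.capture("wrist"); cv2.imwrite('pics/w1.png',cv2.resize(im[:,:,::-1],None,fx=1.4,fy=1.4,interpolation=cv2.INTER_CUBIC))
cv2.imwrite('pics/w1raw.png',im[:,:,::-1])
s=bot.read_state();print(s['time_s'],s['position'],s['force'])
for n in ["rail_a","stored1","block_nose","block","post"]:
    print(n,[(np.round(d['point'],3).tolist(),round(d['p'],2)) for d in bot.find_in(n,"wrist")][:7])
import pickle; pickle.dump(cal("wrist"),open('w1.pkl','wb'))
```

```text
3.4 [ 0.49852344 -0.05354234  0.29943214] [-0.14779378  0.64960526 -0.29193608]
rail_a [([0.648, 0.103, 0.06], 0.9), ([0.668, -0.06, 0.062], 0.72), ([0.657, 0.048, 0.06], 0.71), ([0.68, -0.162, 0.059], 0.71), ([0.659, -0.004, 0.055], 0.66), ([0.674, -0.109, 0.059], 0.61), ([0.513, 0.296, 0.046], 0.49)]
stored1 [([0.599, 0.044, 0.026], 0.93), ([0.617, -0.168, 0.03], 0.62), ([0.657, 0.044, 0.058], 0.5)]
block_nose [([0.502, -0.031, 0.029], 0.92), ([0.398, -0.309, 0.022], 0.64), ([0.477, 0.121, 0.026], 0.61), ([0.387, 0.037, 0.026], 0.59), ([0.634, 0.337, 0.011], 0.41)]
block [([0.503, -0.04, 0.03], 0.92), ([0.382, 0.037, 0.025], 0.77), ([0.478, 0.117, 0.026], 0.55)]
post [([0.678, -0.209, 0.087], 0.85), ([0.656, 0.045, 0.057], 0.3)]
```

View pics/w1.png

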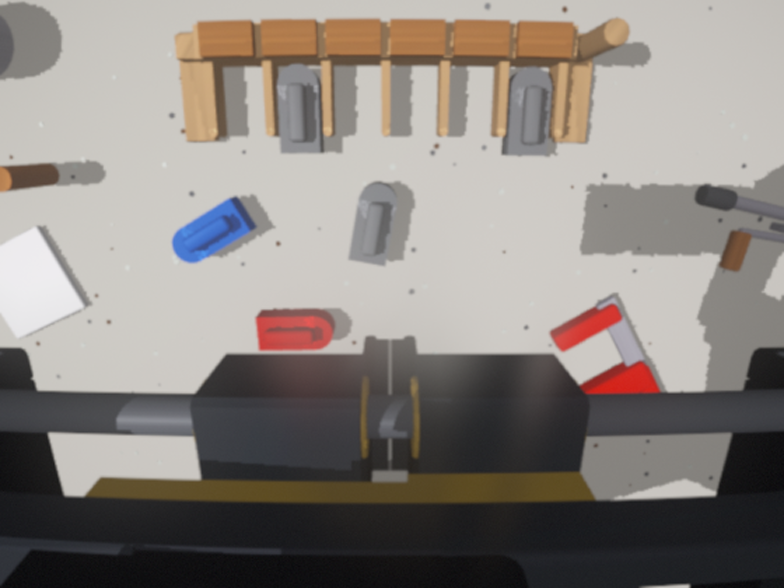

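Run:
```python
import cv2
a=cv2.imread('pics/w1raw.png')
cv2.imwrite('pics/w1a.png',cv2.resize(a[5:110,120:290],None,fx=4.5,fy=4.5,interpolation=cv2.INTER_CUBIC))
cv2.imwrite('pics/w1b.png',cv2.resize(a[5:110,285:455],None,fx=4.5,fy=4.5,interpolation=cv2.INTER_CUBIC))
cv2.imwrite('pics/w1c.png',cv2.resize(a[120:200,230:310],None,fx=7,fy=7,interpolation=cv2.INTER_CUBIC))
```

```text
(no output)
```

View pics/w1a.png

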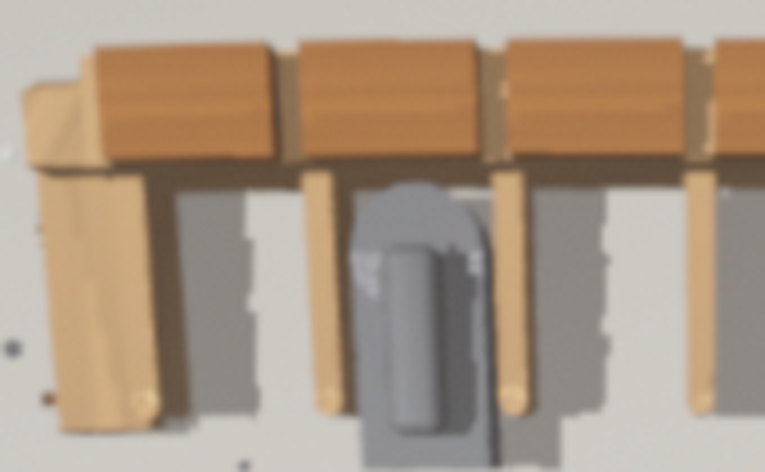

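View pics/w1b.png

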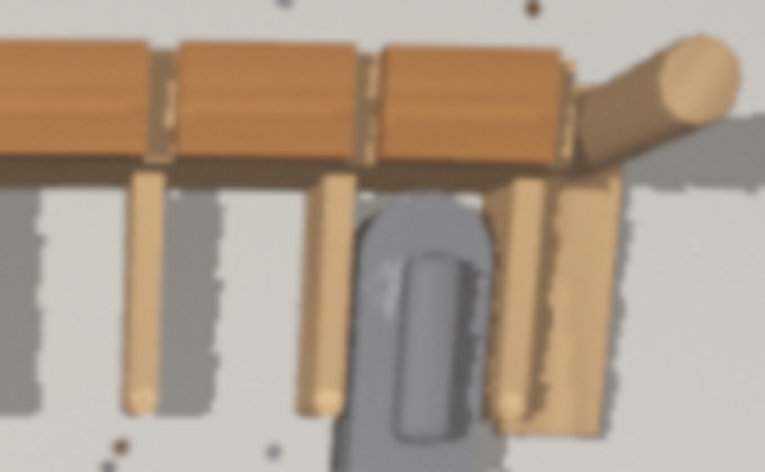

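View pics/w1c.png

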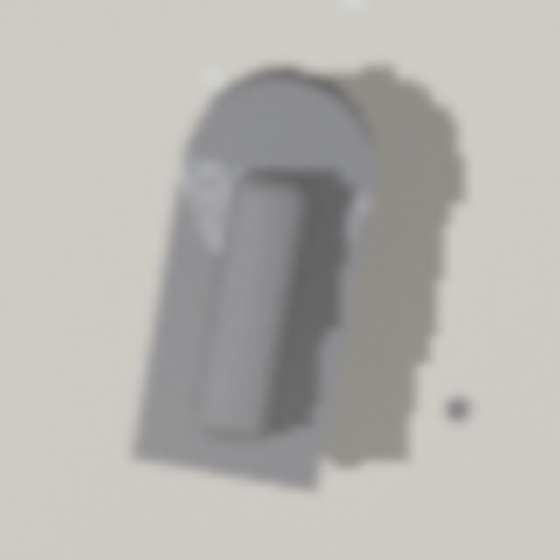

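```bash
cat > fit.py <<'E'
from h import *
import pickle
from scipy.optimize import least_squares
w=pickle.load(open('w1.pkl','rb')); 
A=lambda x,y:(120+x/4.5-.4,5+y/4.5-.4); B=lambda x,y:(285+x/4.5-.4,5+y/4.5-.4); C=lambda x,y:(230+x/7-.43,120+y/7-.43)
L=[(58,158,A(94,48)),(30,158,A(104,160)),(58,112,A(269,43)),(30,112,A(275,157)),(58,104,A(299,41)),(58,58,A(475,40)),(30,58,A(477,154)),(58,50,A(506,39)),(30,50,A(508,155)),
(58,-50,B(148,41)),(30,-50,B(144,155)),(58,-58,B(179,42)),(30,-58,B(177,156)),(58,-104,B(357,45)),(30,-104,B(355,158)),(58,-112,B(385,46)),(30,-112,B(381,160)),(58,-158,B(560,49)),(30,-158,B(557,163))]
def W(p,x,y,z):
    c,s=np.cos(p[2]),np.sin(p[2]); return [p[0]+(c*x-s*y)/1e3,p[1]+(s*x+c*y)/1e3,z]
def res(p,w=w,L=L,z=.06): return (proj([W(p,x,y,z) for x,y,_ in L],w)-np.array([u for *_,u in L])).ravel()
if __name__=="__main__":
    r=least_squares(res,[.62,-.03,.12]); rk=r.x
    print("rack",rk.round(4),np.degrees(rk[2]),np.abs(r.fun).max().round(2),np.abs(r.fun).mean())
    # block top z .026
    Lb=[(-40,19,C(133,460)),(-40,-19,C(315,490)),(40,0,C(287,68)),(21,19,C(188,160)),(21,-19,C(373,172))]
    b=least_squares(lambda p:res(p,w,Lb,.026),[.5,-.03,0]); print("block",b.x.round(4),np.degrees(b.x[2]),b.fun.round(2))
    for i,y in enumerate([-135,-81,-27]): print("rail",i+1,np.round(W(rk,44,y,.06),4))
    print("home block centre",np.round(W(rk,-10,-27,0),4))
    d=b.x[:2]-rk[:2]; c,s=np.cos(rk[2]),np.sin(rk[2]); print("block in rack",c*d[0]+s*d[1],-s*d[0]+c*d[1],np.degrees(b.x[2]-rk[2]))
    pickle.dump((rk,b.x),open('fit.pkl','wb'))
    # overlays on scene & side with this fit
    for n in ["scene","side"]:
        im=cv2.imread(f'pics/{n}0.png'); c=cal(n); im=cv2.resize(im,None,fx=3,fy=3,interpolation=cv2.INTER_CUBIC)
        for y0 in [-135,-81,-27,27,81,135]:
            P=proj([W(rk,x,y,.06) for x,y in [(30,y0-23),(58,y0-23),(58,y0+23),(30,y0+23)]],c)
            cv2.polylines(im,[np.int32(P*3+1)],True,(0,255,0),1)
        P=proj([W(b.x,x,y,.026) for x,y in [(-40,-19),(21,-19),(34,-13),(40,0),(34,13),(21,19),(-40,19)]],c); cv2.polylines(im,[np.int32(P*3+1)],True,(0,255,255),1)
        u=proj([rk[0],rk[1],0],c)[0]*3; x,y=np.int32(u); cv2.imwrite(f'pics/ov_{n}.png',im[max(0,y-250):y+250,max(0,x-350):x+350])
E
python3 fit.py
```

```text
rack [ 0.6211 -0.036   0.1103] 6.319572673188366 0.76 0.23347026750127825
block [ 0.5027 -0.0373 -0.0486] -2.785792525116284 [ 0.27 -0.66  0.93 -0.72  0.46  0.44 -1.37 -0.97 -0.24  1.82]
rail 1 [ 0.6797 -0.1653  0.06  ]
rail 2 [ 0.6737 -0.1116  0.06  ]
rail 3 [ 0.6678 -0.058   0.06  ]
home block centre [ 0.6141 -0.0639  0.    ]
block in rack -0.11780068936005124 0.011735174849032661 -9.105365198304652
```

View pics/ov_scene.png

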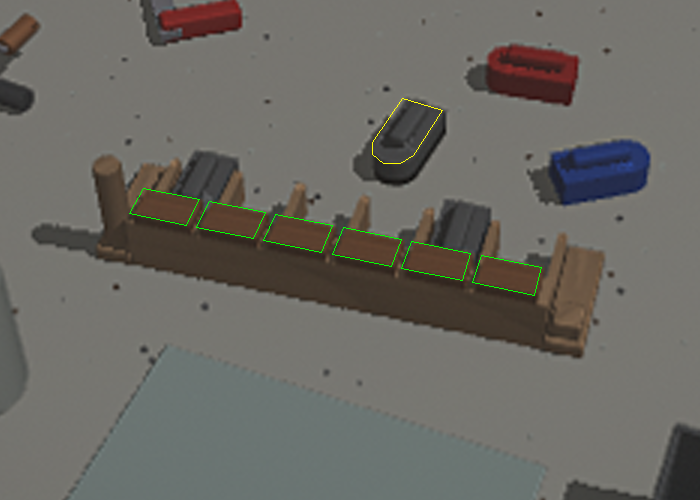

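View pics/ov_side.png

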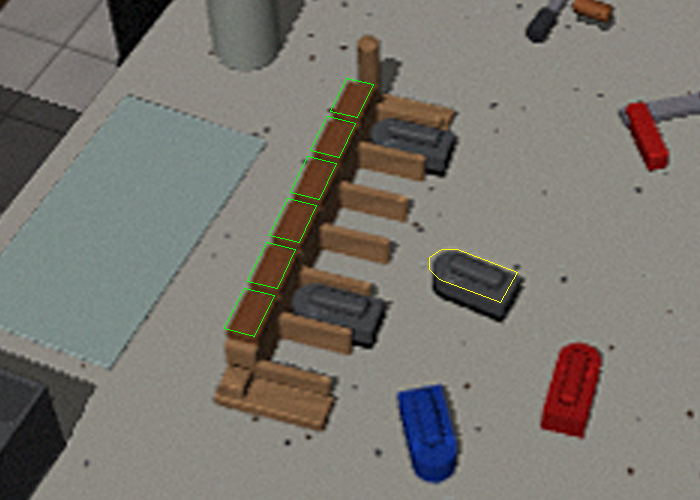

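```bash
cat > go.py <<'E'
import sys,pickle; from fit import *
rk,_=pickle.load(open('fit.pkl','rb')); s=bot.read_state(); R=s['tcp_rot']; p=s['position']
def inrack(p): 
    d=np.array(p)-[rk[0],rk[1],0]; c,s=np.cos(rk[2]),np.sin(rk[2]); return np.round([1e3*(c*d[0]+s*d[1]),1e3*(-s*d[0]+c*d[1]),1e3*p[2]],1)
if __name__=="__main__":
    yaw=np.degrees(np.arctan2(R[1,0],R[0,0])-rk[2])
    print("t",s['time_s'],"tcp in rack mm",inrack(p),"tool x yaw rel rack",yaw.round(2),"F",s['force'].round(1),"j",s['joint_positions'].round(0))
    if len(sys.argv)>3:
        x,y,z=map(float,sys.argv[1:4]); print("tool delta",(R.T@(np.array(W(rk,x,y,z/1e3))-p)).round(4))
E
python3 go.py 44 -138 75
```

```text
t 3.65 tcp in rack mm [-123.5   -3.8  299.6] tool x yaw rel rack 0.14 F [ 0.7  0.1 -0.1] j [-19.  14.  91.  -0.  76.  65.]
tool delta [0.1672 0.1346 0.2246]
```

apply_moves:
  motion: "0.03 0.024 0.03 0 0 0 0; 0.065 0.052 0.06 0 0 0 0; 0.1 0.08 0.095 0 0 0 0; 0.135 0.108 0.13 0 0 0 0; 0.155 0.125 0.165 0 0 0 0; 0.167 0.134 0.2 0 0 0 0; 0.167 0.134 0.22 0 0 0 0; 0.167 0.134 0.225 0 0 0 0"

```text
time_s: 4.65
position: [0.6784, -0.1665, 0.073]
tcp_rot: [[0.994, 0.113, -0.004], [0.113, -0.994, 0.002], [-0.003, -0.002, -1.0]]
force: [-1.2, 0.1, -0.3]
opening: 0.006
```

```bash
python3 go.py 44 -138 60; python3 -c "
from h import *
im=bot.capture('wrist'); cv2.imwrite('pics/w2.png',im[:,:,::-1])"
```

```text
t 4.65 tcp in rack mm [  42.6 -136.    73. ] tool x yaw rel rack 0.18 F [-1.2  0.1 -0.3] j [-23.  43.  76.   0.  61.  61.]
tool delta [0.0014 0.002  0.013 ]
```

View pics/w2.png

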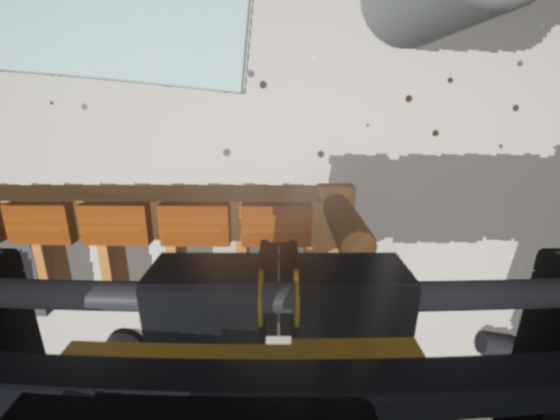

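apply_moves:
  motion: "0 0 0.003 0 0 0 0; 0 0 0.006 0 0 0 0; 0 0 0.009 0 0 0 0; 0 0 0.011 0 0 0 0; 0 0 0.012 0 0 0 0; 0 0 0.013 0 0 0 0; 0 0 0.014 0 0 0 0; 0 0 0.014 0 0 0 0"

```text
time_s: 5.7
position: [0.68, -0.1672, 0.0605]
tcp_rot: [[0.994, 0.113, -0.0], [0.113, -0.994, 0.0], [-0.0, -0.0, -1.0]]
force: [-0.2, 0.0, -0.0]
opening: 0.008
```

```bash
python3 go.py 44 -138 60
```

```text
t 5.7 tcp in rack mm [  44.1 -136.9   60.5] tool x yaw rel rack 0.18 F [-0.2  0.  -0. ] j [-23.  44.  76.   0.  60.  61.]
tool delta [-0.0001  0.0011  0.0005]
```

apply_moves:
  motion: "0 0 0.0005 0 0 0 0; 0 0 0.001 0 0 0 0; 0 0 0.0015 0 0 0 0; 0 0 0.002 0 0 0 0; 0 0 0.0025 0 0 0 0; 0 0 0.0025 0 0 0 0; 0 0 0.0025 0 0 0 0; 0 0 0.0025 0 0 0 0"

```text
time_s: 6.7
position: [0.6801, -0.1672, 0.0582]
tcp_rot: [[0.994, 0.113, 0.0], [0.113, -0.994, -0.0], [0.0, 0.0, -1.0]]
force: [-0.1, -0.3, 0.6]
opening: 0.005
```

apply_moves:
  motion: "0 0 0.0005 0 0 0 0; 0 0 0.001 0 0 0 0; 0 0 0.0015 0 0 0 0; 0 0 0.002 0 0 0 0; 0 0 0.002 0 0 0 0; 0 0 0.002 0 0 0 0; 0 0 0.002 0 0 0 0; 0 0 0.002 0 0 0 0"

```text
time_s: 7.7
position: [0.6801, -0.1672, 0.0562]
tcp_rot: [[0.994, 0.113, 0.0], [0.113, -0.994, -0.0], [0.0, 0.0, -1.0]]
force: [0.6, -0.1, -0.9]
opening: 0.005
```

```bash
python3 go.py; python3 -c "
from h import *
a=[]
for n in ['side','scene']:
    im=bot.capture(n)[:,:,::-1]; u=proj([.68,-.167,.06],cal(n))[0].astype(int); print(n,u)
    a.append(cv2.resize(im[u[1]-45:u[1]+45,u[0]-50:u[0]+50],None,fx=6,fy=6,interpolation=cv2.INTER_CUBIC)); cv2.imwrite('pics/c3_%s.png'%n,a[-1])
im=bot.capture('wrist'); cv2.imwrite('pics/w3.png',im[:,:,::-1])"
```

```text
t 7.7 tcp in rack mm [  44.2 -136.9   56.2] tool x yaw rel rack 0.18 F [ 0.6 -0.1 -0.9] j [-23.  45.  76.   0.  59.  61.]
side [246 166]
scene [193 246]
```

View pics/c3_side.png

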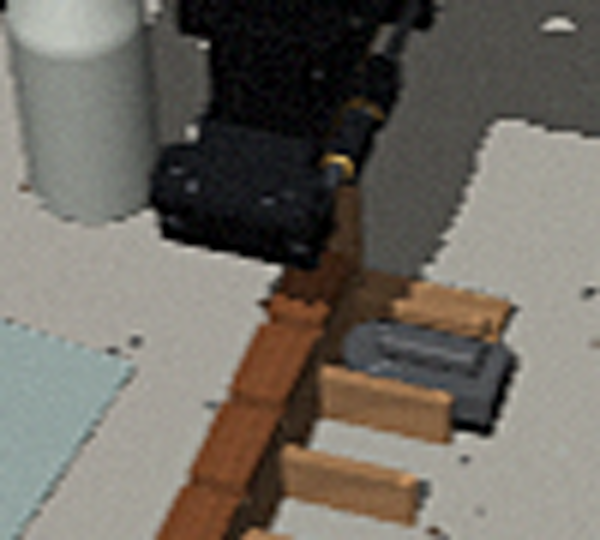

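View pics/c3_scene.png

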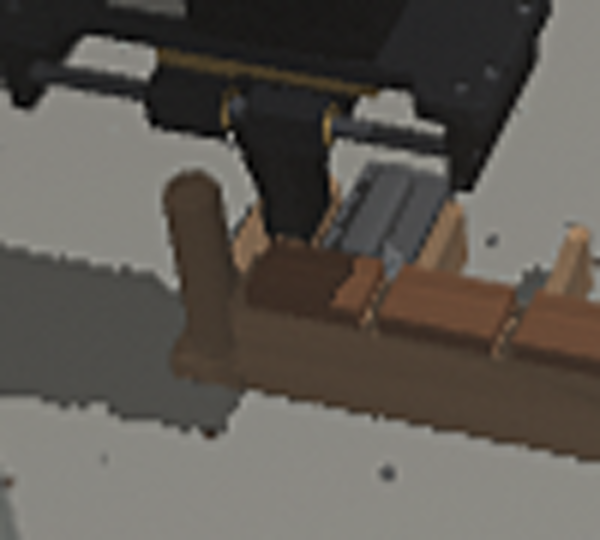

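View pics/w3.png

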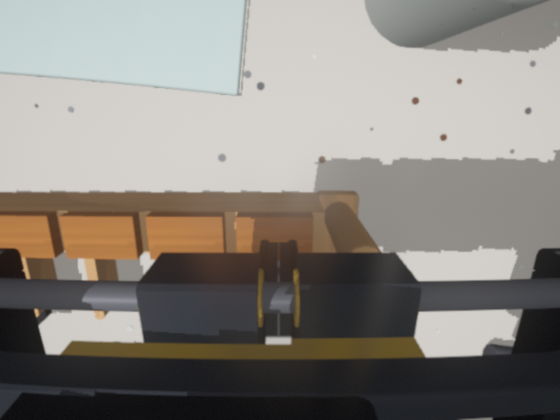

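Run:
```python
from go import *
c=cal("wrist"); print("wrist tcp",proj(p,c), "rail1", proj([W(rk,x,y,.06) for x,y in [(30,-158),(58,-158),(58,-112),(30,-112)]],c).round(0).tolist())
sc=cal("scene"); o=np.array([193-50,246-45])
for nm,q in [("tcp",p),("tcp+30",p+[0,0,.03])]: print("scene",nm,(proj(q,sc)[0]-o)*6+3)
print((proj([W(rk,x,y,.06) for x,y in [(30,-158),(58,-158),(58,-112),(30,-112)]],sc)-o)*6+3)
im=cv2.imread('pics/w3.png'); cv2.imwrite('pics/w3z.png',cv2.resize(im[190:290,200:360],None,fx=5,fy=5,interpolation=cv2.INTER_CUBIC))
```

```text
wrist tcp [[277.30597136 236.23387804]] rail1 [[312.0, 260.0], [313.0, 217.0], [235.0, 217.0], [237.0, 260.0]]
scene tcp [304.49118269 280.88261393]
scene tcp+30 [295.96605402 226.009779  ]
[[266.34134883 238.47355147]
 [238.11637475 288.88676391]
 [351.29396068 311.46787424]
 [377.71156151 260.33282481]]
```

View pics/w3z.png

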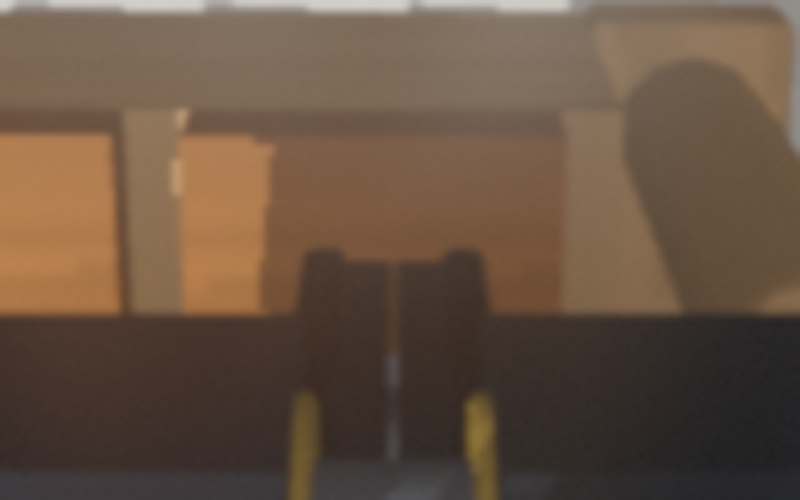

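Run:
```python
from go import *
def ray(uv,c):
    n=cv2.undistortPoints(np.array(uv,float).reshape(-1,1,2),c[0],c[1])[0,0]; Rc=cv2.Rodrigues(c[2])[0]; d=Rc.T@np.r_[n,1]; return -Rc.T@c[3],d/np.linalg.norm(d)
for sv in [(192.6,241),(192.6,242.5),(192.6,239.5)]:
    o1,d1=ray((279,240.5),cal("wrist")); o2,d2=ray(sv,cal("scene"))
    t=np.linalg.lstsq(np.c_[d1,-d2],o2-o1,rcond=None)[0]; a,b=o1+t[0]*d1,o2+t[1]*d2
    print(a,b,"in tool",(R.T@(((a+b)/2)-p)).round(4))
# width check: 30px apart at tip
o1,d1=ray((264,240.5),cal("wrist"));_,d2=ray((294,240.5),cal("wrist"))
print("angle width per m",np.linalg.norm(d1-d2), np.linalg.norm(o1-p))
```

```text
[ 0.68694088 -0.16740349  0.07951058] [ 0.68309745 -0.16425832  0.08092337] in tool [ 0.0051 -0.0008 -0.0241]
[ 0.68450243 -0.16769814  0.07353289] [ 0.68197761 -0.16564624  0.07446168] in tool [ 0.0032 -0.0002 -0.0178]
[ 0.68936481 -0.16711059  0.08545268] [ 0.68422179 -0.16287308  0.08734177] in tool [ 0.0069 -0.0014 -0.0302]
angle width per m 0.08735880135149462 0.20982513420799034
```

Run:
```python
from h import *
im=cv2.imread('pics/c3_scene.png'); a=im[150:330,180:430].astype(float); a=np.clip((a/255)**.5*255*1.2,0,255).astype('uint8'); cv2.imwrite('pics/c3z.png',cv2.resize(a,None,fx=3,fy=3))
```

```text
(no output)
```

View pics/c3z.png

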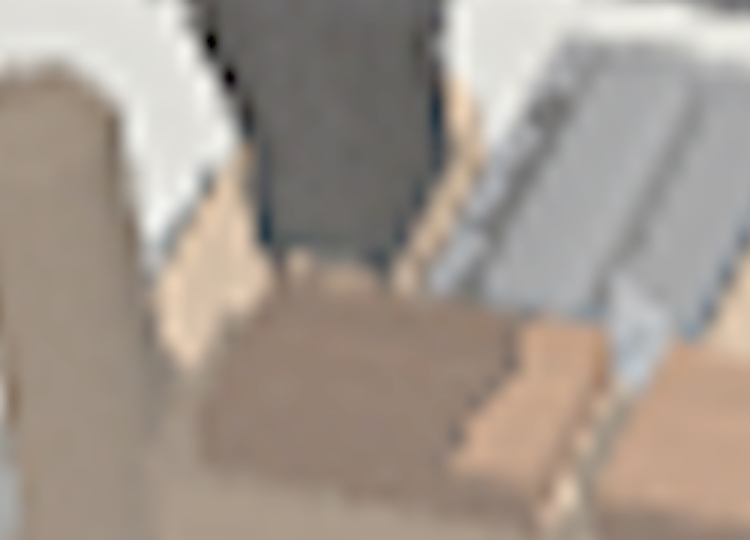

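apply_moves:
  motion: "0 0 0.003 0 0 0 0; 0 0 0.006 0 0 0 0; 0 0 0.008 0 0 0 0; 0 0 0.010 0 0 0 0; 0 0 0.011 0 0 0 0; 0 0 0.012 0 0 0 0; 0 0 0.012 0 0 0 0; 0 0 0.012 0 0 0 0"

```text
time_s: 8.85
position: [0.6801, -0.1672, 0.0443]
tcp_rot: [[0.994, 0.113, 0.0], [0.113, -0.994, -0.0], [0.0, 0.0, -1.0]]
force: [0.2, 0.7, -0.0]
opening: 0.002
```

Run:
```python
from h import *
im=bot.capture('wrist'); cv2.imwrite('pics/w4z.png',cv2.resize(im[190:290,200:360,::-1],None,fx=3,fy=3,interpolation=cv2.INTER_CUBIC))
im=bot.capture('scene')[:,:,::-1]; a=im[215:270,160:230].astype(float); a=np.clip((a/255)**.5*255*1.2,0,255).astype('uint8'); cv2.imwrite('pics/c4z.png',cv2.resize(a,None,fx=8,fy=8,interpolation=cv2.INTER_CUBIC))
```

```text
(no output)
```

View pics/c4z.png

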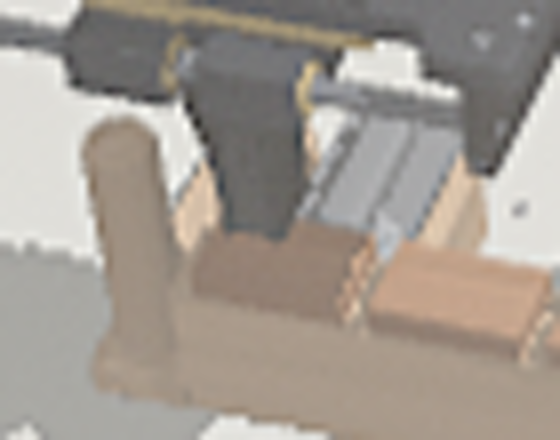

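View pics/w4z.png

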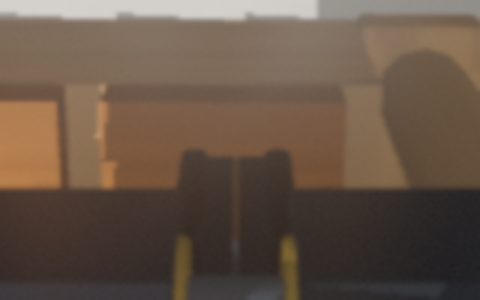

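apply_moves:
  motion: "0 0 0.0005 0 0 0 0; 0 0 0.001 0 0 0 0; 0 0 0.0015 0 0 0 0; 0 0 0.002 0 0 0 0; 0 0 0.0025 0 0 0 0; 0 0 0.003 0 0 0 0; 0 0 0.003 0 0 0 0; 0 0 0.003 0 0 0 0"

```text
time_s: 9.95
position: [0.6801, -0.1672, 0.0412]
tcp_rot: [[0.994, 0.113, 0.0], [0.113, -0.994, 0.0], [0.0, -0.0, -1.0]]
force: [0.7, 0.7, 0.1]
opening: 0.006
```

apply_moves:
  motion: "0 0 0.0005 0 0 0 0; 0 0 0.001 0 0 0 0; 0 0 0.0015 0 0 0 0; 0 0 0.002 0 0 0 0; 0 0 0.0025 0 0 0 0; 0 0 0.003 0 0 0 0; 0 0 0.003 0 0 0 0; 0 0 0.003 0 0 0 0"

```text
time_s: 10.95
position: [0.6801, -0.1672, 0.0382]
tcp_rot: [[0.994, 0.113, -0.0], [0.113, -0.994, 0.0], [-0.0, -0.0, -1.0]]
force: [-0.8, -0.4, 0.6]
opening: 0.005
```

Run:
```python
from h import *
im=bot.capture('scene')[:,:,::-1]; a=im[215:270,160:230].astype(float); a=np.clip((a/255)**.5*255*1.2,0,255).astype('uint8'); cv2.imwrite('pics/c5z.png',cv2.resize(a,None,fx=8,fy=8,interpolation=cv2.INTER_CUBIC))
im=bot.capture('side')[:,:,::-1]; a=im[110:220,190:310].astype(float); a=np.clip((a/255)**.5*255*1.2,0,255).astype('uint8'); cv2.imwrite('pics/s5z.png',cv2.resize(a,None,fx=6,fy=5,interpolation=cv2.INTER_CUBIC))
im=cv2.imread('pics/wrist0.png'); cv2.imwrite('pics/w0z.png',cv2.resize(im[220:370,120:440],None,fx=2.5,fy=2.5))
```

```text
(no output)
```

View pics/c5z.png

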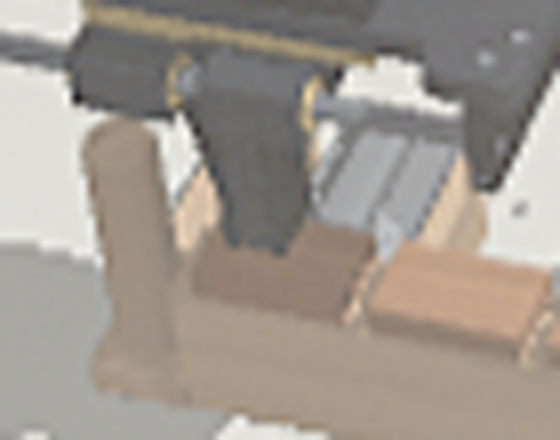

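View pics/s5z.png

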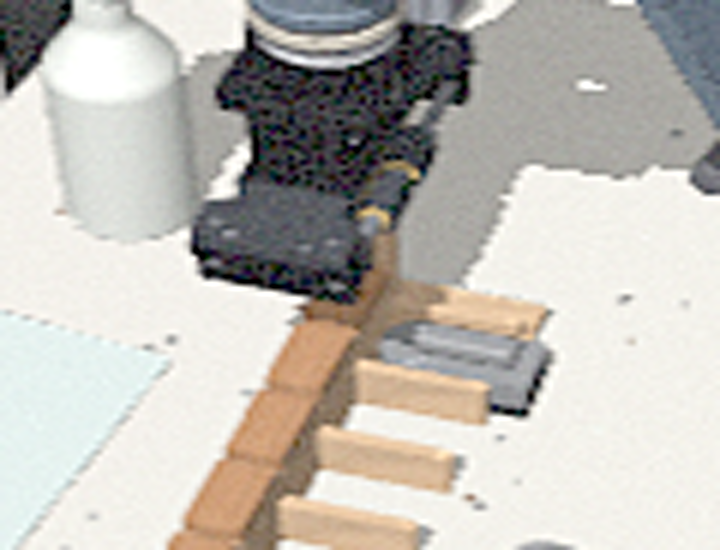

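View pics/w0z.png

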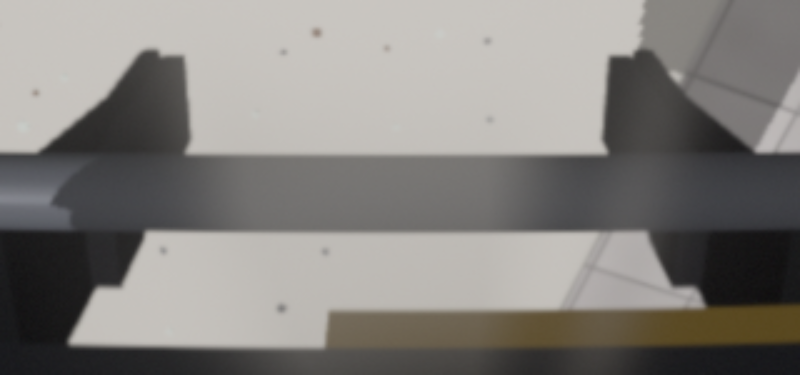

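Run:
```python
from go import *
sc,sd=cal("scene"),cal("side")
for q in [(0,-.095,-.07),(0,-.095,-.09),(0,-.095,-.10),(.0375,-.095,-.07),(-.0375,-.095,-.07),(.0096,-.015,-.0325),(.0096,.015,-.0325)]:
    P=p+R@np.array(q); u=proj(P,sc)[0]; v=proj(P,sd)[0]
    print(q,P.round(3),"c5z",((u-[160,215])*8+4).round(0),"s5z",((v-[190,110])*[6,5]+3).round(0))
```

```text
(0, -0.095, -0.07) [ 0.669 -0.073  0.108] c5z [572. 195.] s5z [271. 343.]
(0, -0.095, -0.09) [ 0.669 -0.073  0.128] c5z [568. 144.] s5z [269. 317.]
(0, -0.095, -0.1) [ 0.669 -0.073  0.138] c5z [566. 118.] s5z [268. 304.]
(0.0375, -0.095, -0.07) [ 0.707 -0.069  0.108] c5z [528. 291.] s5z [194. 328.]
(-0.0375, -0.095, -0.07) [ 0.632 -0.077  0.108] c5z [614. 104.] s5z [350. 358.]
(0.0096, -0.015, -0.0325) [ 0.688 -0.151  0.071] c5z [301. 260.] s5z [314. 287.]
(0.0096, 0.015, -0.0325) [ 0.691 -0.181  0.071] c5z [203. 241.] s5z [334. 251.]
```

apply_moves:
  motion: "0 0 0.001 0 0 0 0; 0 0 0.002 0 0 0 0; 0 0 0.003 0 0 0 0; 0 0 0.004 0 0 0 0; 0 0 0.005 0 0 0 0; 0 0 0.0055 0 0 0 0; 0 0 0.006 0 0 0 0; 0 0 0.006 0 0 0 0"

```text
time_s: 12.05
position: [0.6801, -0.1672, 0.0321]
tcp_rot: [[0.994, 0.113, -0.0], [0.113, -0.994, 0.0], [-0.0, -0.0, -1.0]]
force: [0.2, 0.7, -0.2]
opening: 0.008
```

apply_moves:
  motion: "0 0 0.0005 0 0 0 0; 0 0 0.001 0 0 0 0; 0 0 0.0015 0 0 0 0; 0 0 0.002 0 0 0 0; 0 0 0.0025 0 0 0 0; 0 0 0.003 0 0 0 0; 0 0 0.003 0 0 0 0; 0 0 0.003 0 0 0 0"

```text
time_s: 13.05
position: [0.6801, -0.1672, 0.0291]
tcp_rot: [[0.994, 0.113, 0.0], [0.113, -0.994, 0.0], [0.0, -0.0, -1.0]]
force: [0.0, 0.0, 0.1]
opening: 0.011
```

apply_moves:
  motion: "0 0 0.0005 0 0 0 0; 0 0 0.001 0 0 0 0; 0 0 0.0015 0 0 0 0; 0 0 0.002 0 0 0 0; 0 0 0.0025 0 0 0 0; 0 0 0.003 0 0 0 0; 0 0 0.0035 0 0 0 0; 0 0 0.004 0 0 0 0"

```text
time_s: 14.05
position: [0.6801, -0.1672, 0.0275]
tcp_rot: [[0.994, 0.113, 0.0], [0.113, -0.994, -0.0], [0.0, 0.0, -1.0]]
force: [-5.0, 1.0, 12.3]
opening: 0.003
```

Run:
```python
from go import *
im=bot.capture('scene')[:,:,::-1]; a=im[215:270,160:230].astype(float); a=np.clip((a/255)**.5*255*1.2,0,255).astype('uint8'); cv2.imwrite('pics/c6z.png',cv2.resize(a,None,fx=8,fy=8,interpolation=cv2.INTER_CUBIC))
im=bot.capture('wrist'); cv2.imwrite('pics/w6z.png',cv2.resize(im[190:290,200:360,::-1],None,fx=3,fy=3,interpolation=cv2.INTER_CUBIC))
s=bot.read_state(); print(s['position'],s['force'],s['tau'])
```

```text
[ 0.68008856 -0.16720033  0.02753318] [-3.71475647  1.19851263 11.8517356 ] [-2.10191323e-01 -4.57769823e+01 -1.41515842e+01  1.37437452e-01
 -1.23456325e+00 -1.91586339e-03]
```

View pics/c6z.png

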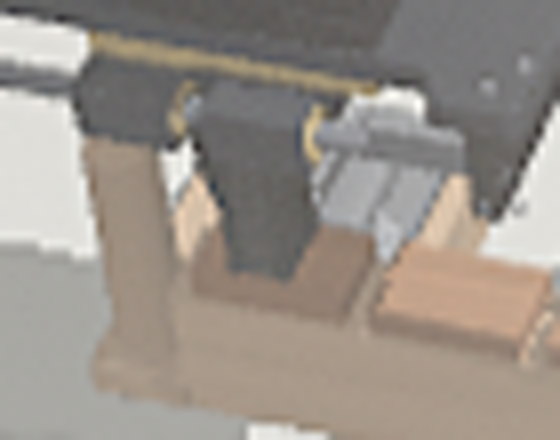

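View pics/w6z.png

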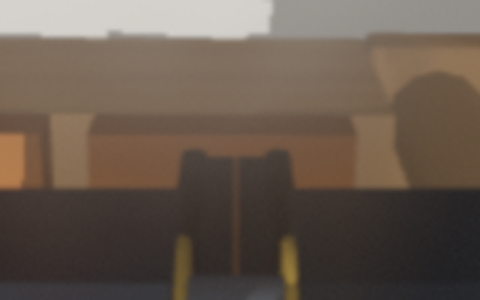

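Run:
```python
from go import *
print(s['force'],s['moment'],R.T@s['force'],R.T@s['moment'],s['joint_positions'])
sc=cal("scene")
for q in [(0,0,-.0325),(.0096,0,-.0325)]:
    P=p+R@np.array(q); print(P,inrack(P),(proj(P,sc)[0]-[160,215])*8+4)
```

```text
[-3.71475647  1.19851263 11.8517356 ] [0.22297085 0.69781633 0.0018561 ] [ -3.55216284  -1.60787577 -11.85311603] [ 0.30070557 -0.66801129 -0.00203602] [-2.29258369e+01  4.67033007e+01  7.68404646e+01 -1.46150598e-02
  5.64348027e+01  6.05674439e+01]
[ 0.68008006 -0.16718923  0.06003317] [  44.2 -136.9   60. ] [268.60492725 253.19915813]
[ 0.68961806 -0.16610001  0.0600353 ] [  53.8 -136.9   60. ] [256.10502908 276.55661561]
```

apply_moves:
  motion: "0 -0.006 -0.0005 0 0 0 0; 0 -0.014 -0.0005 0 0 0 0; 0 -0.022 -0.0005 0 0 0 0; 0 -0.03 -0.0005 0 0 0 0; 0 -0.038 -0.0005 0 0 0 0; 0 -0.046 -0.0005 0 0 0 0; 0 -0.054 -0.0005 0 0 0 0; 0 -0.054 -0.0005 0 0 0 0"

```text
time_s: 15.15
position: [0.6762, -0.1145, 0.0276]
tcp_rot: [[0.993, 0.114, 0.005], [0.114, -0.994, -0.003], [0.005, 0.003, -1.0]]
force: [-0.1, -1.8, 6.8]
opening: 0.008
```

```bash
python3 go.py 44 -30 27
```

```text
t 15.15 tcp in rack mm [ 46.1 -84.1  27.6] tool x yaw rel rack 0.21 F [-0.1 -1.8  6.8] j [-19.  46.  80.  -0.  54.  65.]
tool delta [-0.0019 -0.0541  0.0004]
```

apply_moves:
  motion: "0 -0.006 0 0 0 0 0; 0 -0.014 0 0 0 0 0; 0 -0.022 0 0 0 0 0; 0 -0.03 0 0 0 0 0; -0.001 -0.038 0 0 0 0 0; -0.001 -0.046 0 0 0 0 0; -0.001 -0.053 0 0 0 0 0; -0.001 -0.053 0 0 0 0 0"

```text
time_s: 16.15
position: [0.6693, -0.0619, 0.0276]
tcp_rot: [[0.993, 0.114, 0.005], [0.114, -0.993, -0.002], [0.005, 0.003, -1.0]]
force: [0.2, -1.7, 7.9]
opening: 0.001
```

```bash
python3 go.py 44 -30 27
python3 - <<'E'
from h import *
im=bot.capture('wrist'); cv2.imwrite('pics/w7.png',im[:,:,::-1])
E
```

```text
t 16.15 tcp in rack mm [ 45.  -31.1  27.6] tool x yaw rel rack 0.22 F [ 0.2 -1.7  7.9] j [-15.  45.  82.  -0.  53.  69.]
tool delta [-0.001  -0.0011  0.0006]
```

View pics/w7.png

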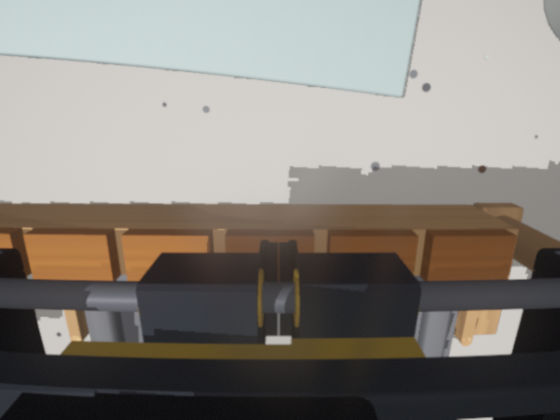

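apply_moves:
  motion: "0 0 -0.025 0 0 0 0; 0 0 -0.06 0 0 -5 0; -0.035 -0.018 -0.075 0 0 -15 0.03; -0.075 -0.04 -0.075 0 0 -25 0.03; -0.115 -0.06 -0.075 0 0 -35 0.03; -0.15 -0.08 -0.075 0 0 -45 0.03; -0.17 -0.092 -0.07 0 0 -55 0.03; -0.174 -0.094 -0.065 0 0 -65 0.03"

```text
time_s: 17.2
position: [0.4811, 0.0138, 0.0905]
tcp_rot: [[0.311, 0.95, -0.002], [0.95, -0.311, 0.001], [0.0, -0.002, -1.0]]
force: [0.9, -1.3, 0.4]
opening: 0.34
```

```bash
python3 go.py -128 62 70
```

```text
t 17.2 tcp in rack mm [-133.6   64.9   90.5] tool x yaw rel rack 65.56 F [ 0.9 -1.3  0.4] j [-12.  29. 108.   0.  44.   6.]
tool delta [-0.0003  0.0064  0.0205]
```

apply_moves:
  motion: "0 0.003 0.005 0 0 -9 0.03; 0 0.006 0.01 0 0 -18 0.03; 0 0.006 0.02 0 0 -24.4 0.03; 0 0.006 0.03 0 0 -24.4 0.03; 0 0.006 0.038 0 0 -24.4 0.03; 0 0.006 0.038 0 0 -24.4 0.03; 0 0.006 0.038 0 0 -24.4 0.03; 0 0.006 0.038 0 0 -24.4 0.03"

```text
time_s: 18.2
position: [0.4894, 0.0107, 0.0529]
tcp_rot: [[-0.103, 0.995, 0.001], [0.995, 0.103, -0.0], [-0.0, 0.001, -1.0]]
force: [-0.2, 0.3, -0.1]
opening: 0.342
```

```bash
python3 go.py -128 60 -22
python3 - <<'E'
from go import *
im=bot.capture('wrist'); cv2.imwrite('pics/w8.png',im[:,:,::-1]); 
_,b=pickle.load(open('fit.pkl','rb')); c=cal('wrist')
print(proj([W(b,x,y,.026) for x,y in [(-40,-19),(21,-19),(40,0),(21,19),(-40,19)]],c).round(0).tolist())
E
```

```text
t 18.2 tcp in rack mm [-125.7   60.9   52.9] tool x yaw rel rack 89.57 F [-0.2  0.3 -0.1] j [-12.  33. 108.   0.  39. -18.]
tool delta [-0.0009 -0.0023  0.0749]
[[232.0, 300.0], [313.0, 310.0], [343.0, 292.0], [322.0, 265.0], [238.0, 253.0]]
```

View pics/w8.png

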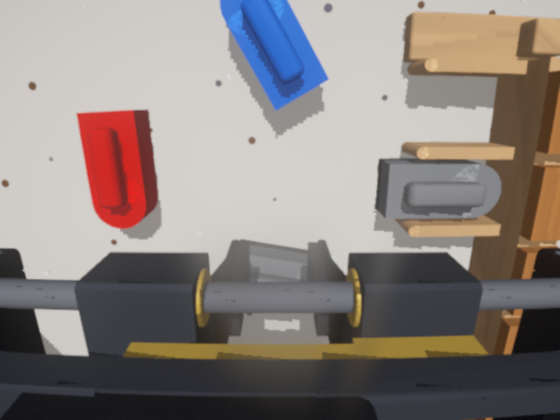

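apply_moves:
  motion: "0 0 0.012 0 0 0 0.03; 0 0 0.026 0 0 0 0.03; 0 0 0.04 0 0 0 0.03; 0 0 0.052 0 0 0 0.03; 0 0 0.062 0 0 0 0.03; 0 0 0.068 0 0 0 0.03; 0 0 0.072 0 0 0 0.03; 0 0 0.073 0 0 0 0.03"

```text
time_s: 19.25
position: [0.4892, 0.0108, -0.0204]
tcp_rot: [[-0.103, 0.995, 0.0], [0.995, 0.103, -0.0], [-0.0, 0.0, -1.0]]
force: [-0.6, -0.6, -0.1]
opening: 0.345
```

```bash
python3 go.py -128 2 -22
python3 - <<'E'
from go import *
for n in ['side','scene']:
    im=bot.capture(n)[:,:,::-1]; u=proj([.49,0,.02],cal(n))[0].astype(int)
    a=im[u[1]-50:u[1]+50,u[0]-65:u[0]+65].astype(float); a=np.clip((a/255)**.5*255*1.2,0,255).astype('uint8'); cv2.imwrite('pics/c9_%s.png'%n,cv2.resize(a,None,fx=5,fy=5,interpolation=cv2.INTER_CUBIC))
E
```

```text
t 19.25 tcp in rack mm [-126.    61.   -20.4] tool x yaw rel rack 89.58 F [-0.6 -0.6 -0.1] j [-12.  41. 110.   0.  29. -18.]
tool delta [-0.059  -0.0016  0.0016]
```

View pics/c9_scene.png

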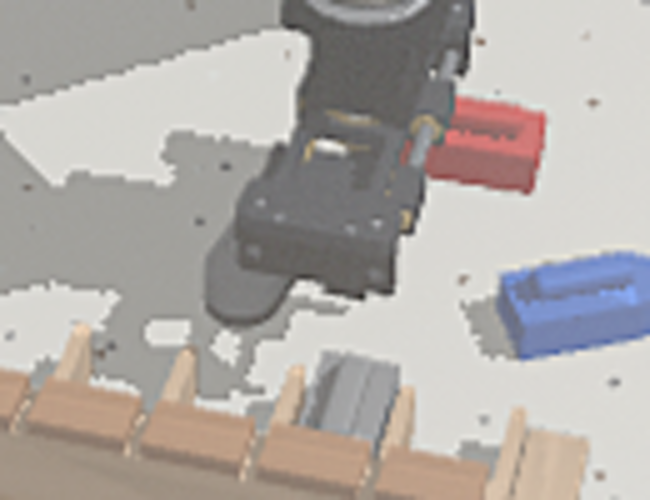

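View pics/c9_side.png

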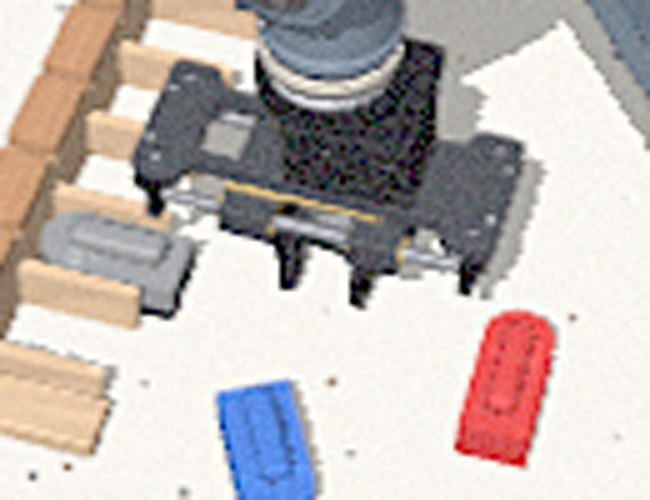

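apply_moves:
  motion: "-0.005 0 0.001 0 0 0 0.03; -0.01 0 0.001 0 0 0 0.03; -0.015 0 0.001 0 0 0 0.03; -0.02 0 0.001 0 0 0 0.03; -0.025 0 0.001 0 0 0 0.03; -0.03 0 0.001 0 0 0 0.03; -0.035 0 0.001 0 0 0 0.03; -0.038 0 0.001 0 0 0 0.03"

```text
time_s: 20.35
position: [0.4933, -0.0274, -0.0214]
tcp_rot: [[-0.103, 0.995, 0.0], [0.995, 0.103, -0.0], [-0.0, 0.0, -1.0]]
force: [-0.5, 1.0, -0.7]
opening: 0.342
```

```bash
python3 go.py -128 2 -22
python3 - <<'E'
from go import *
im=bot.capture('wrist'); cv2.imwrite('pics/w10.png',im[:,:,::-1]); 
for n in ['side']:
    im=bot.capture(n)[:,:,::-1]; u=proj([.49,0,.02],cal(n))[0].astype(int)
    a=im[u[1]-50:u[1]+50,u[0]-65:u[0]+65].astype(float); a=np.clip((a/255)**.5*255*1.2,0,255).astype('uint8'); cv2.imwrite('pics/c10_%s.png'%n,cv2.resize(a,None,fx=5,fy=5,interpolation=cv2.INTER_CUBIC))
E
```

```text
t 20.35 tcp in rack mm [-126.    22.6  -21.4] tool x yaw rel rack 89.57 F [-0.5  1.  -0.7] j [-16.  42. 109.   0.  29. -22.]
tool delta [-0.0206 -0.0018  0.0006]
```

View pics/w10.png

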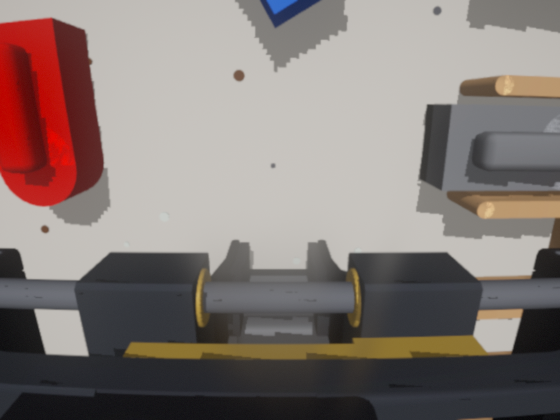

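View pics/c10_side.png

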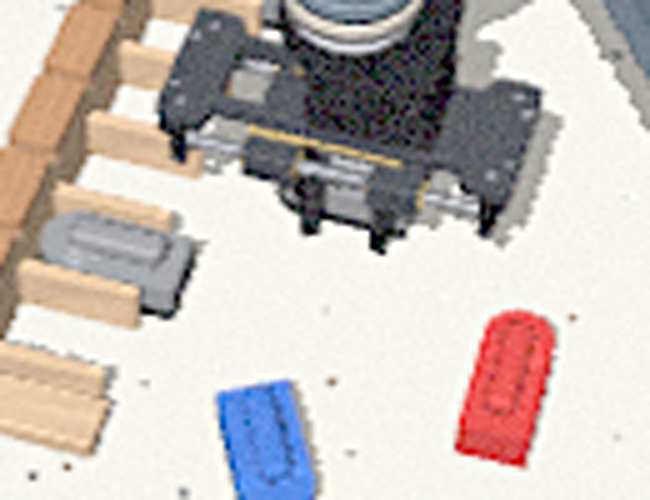

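apply_moves:
  motion: "-0.003 0 0 0 0 0 0.03; -0.006 0 0 0 0 0 0.03; -0.01 0 0 0 0 0 0.03; -0.014 0 0 0 0 0 0.03; -0.017 0 0 0 0 0 0.03; -0.019 0 0 0 0 0 0.03; -0.0205 0 0 0 0 0 0.03; -0.0205 0 0 0 0 0 0.03"

```text
time_s: 21.45
position: [0.4952, -0.0476, -0.0214]
tcp_rot: [[-0.103, 0.995, 0.0], [0.995, 0.103, -0.0], [-0.0, 0.0, -1.0]]
force: [-0.4, 1.4, 0.3]
opening: 0.342
```

```bash
python3 go.py -200 20 80
```

```text
t 21.45 tcp in rack mm [-126.4    2.3  -21.4] tool x yaw rel rack 89.58 F [-0.4  1.4  0.3] j [-18.  42. 109.  -0.  30. -24.]
tool delta [ 0.0171 -0.0737 -0.1014]
```

apply_moves:
  motion: "0.015 0 0 0 0 0 0.03; 0.018 0 -0.03 0 0 0 0.03; 0.018 0 -0.08 0 0 10 0.015; 0.01 -0.015 -0.12 0 0 20 0.015; 0 -0.03 -0.15 0 0 30 0.015; -0.012 -0.045 -0.17 0 0 40 0.015; -0.022 -0.055 -0.17 0 0 50 0.015; -0.029 -0.06 -0.17 0 0 60 0.015"

```text
time_s: 22.45
position: [0.4379, -0.0821, 0.149]
tcp_rot: [[0.813, 0.582, 0.001], [0.582, -0.813, -0.001], [0.0, 0.001, -1.0]]
force: [0.0, -0.2, 0.3]
opening: 0.17
```

apply_moves:
  motion: "0 0 0 0 0 10 0.015; 0 0 0 0 0 20 0.015; 0 0 0 0 0 29.6 0.015; 0 0 0 0 0 29.6 0.015; 0 0 0 0 0 29.6 0.015; 0 0 0 0 0 29.6 0.015; 0 0 0 0 0 29.6 0.015; 0 0 0 0 0 29.6 0.015"

```text
time_s: 23.45
position: [0.4385, -0.0824, 0.1487]
tcp_rot: [[0.994, 0.11, 0.0], [0.11, -0.994, -0.0], [0.0, 0.0, -1.0]]
force: [-0.2, 0.7, 0.1]
opening: 0.171
```

```bash
python3 go.py -190 -27 -22
python3 - <<'E'
from go import *
im=bot.capture('wrist'); cv2.imwrite('pics/w11.png',im[:,:,::-1]); pickle.dump(cal('wrist'),open('w11.pkl','wb'))
cv2.imwrite('pics/w11z.png',cv2.resize(im[0:250,160:400,::-1],None,fx=2.4,fy=2.4,interpolation=cv2.INTER_CUBIC))
E
```

```text
t 23.45 tcp in rack mm [-186.6  -26.1  148.7] tool x yaw rel rack 0.0 F [-0.2  0.7  0.1] j [-25.  20. 109.  -0.  50.  59.]
tool delta [-0.0034  0.0009  0.1707]
```

View pics/w11z.png

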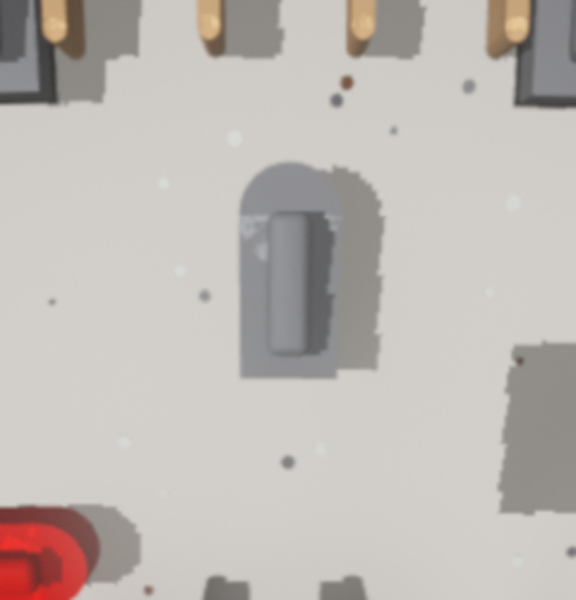

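Run:
```python
from go import *
w=pickle.load(open('w11.pkl','rb')); Z=lambda x,y:(160+x/2.4-.3,y/2.4-.3)
Lb=[(-40,19,Z(240,378)),(-40,-19,Z(337,377)),(40,0,Z(290,162)),(21,19,Z(239,213)),(21,-19,Z(342,213))]
b=least_squares(lambda p:res(p,w,Lb,.026),[.5,-.06,0.1]); print(b.x,b.fun.round(1),inrack([b.x[0],b.x[1],0]),np.degrees(b.x[2]-rk[2]))
for u in [(209,22),(363,22)]: print(inrack(onz([Z(*u)],w,.03)[0]))
```

```text
[ 0.50872102 -0.07714631  0.10559476] [ 0.  -0.2  0.3  0.4  0.1 -0.9 -0.2  0.3 -0.3  0.5] [-116.2  -28.6    0. ] -0.2694388108073209
[-30.6  -0.3  30. ]
[-30.6 -54.   30. ]
```

apply_moves:
  motion: "-0.001 0.001 0.03 0 0 0 0.015; -0.001 0.001 0.065 0 0 0 0.015; -0.001 0.001 0.1 0 0 0 0.015; -0.001 0.001 0.13 0 0 0 0.015; -0.001 0.001 0.15 0 0 0 0.015; -0.001 0.001 0.162 0 0 0 0.015; -0.001 0.001 0.17 0 0 0 0.015; -0.001 0.001 0.17 0 0 0 0.015"

```text
time_s: 24.5
position: [0.4376, -0.0836, -0.0214]
tcp_rot: [[0.994, 0.11, -0.0], [0.11, -0.994, 0.0], [-0.0, -0.0, -1.0]]
force: [-0.6, -0.3, 0.4]
opening: 0.171
```

apply_moves:
  motion: "0.005 0 0 0 0 0 0.015; 0.012 0 0 0 0 0 0.015; 0.018 0 0 0 0 0 0.015; 0.024 0 0 0 0 0 0.015; 0.03 0 0 0 0 0 0.015; 0.038 0 0 0 0 0 0.015; 0.046 0 0 0 0 0 0.015; 0.052 0 0 0 0 0 0.015"

```text
time_s: 25.5
position: [0.4905, -0.0779, -0.0214]
tcp_rot: [[0.994, 0.11, 0.001], [0.11, -0.994, -0.0], [0.001, 0.001, -1.0]]
force: [-1.9, -0.7, -0.1]
opening: 0.172
```

```bash
python3 go.py -59.5 -27 -22
python3 - <<'E'
from go import *
for n in ['side','scene']:
    im=bot.capture(n)[:,:,::-1]; u=proj([.55,-.06,.02],cal(n))[0].astype(int)
    a=im[u[1]-50:u[1]+50,u[0]-65:u[0]+65].astype(float); a=np.clip((a/255)**.5*255*1.2,0,255).astype('uint8'); cv2.imwrite('pics/c12_%s.png'%n,cv2.resize(a,None,fx=5,fy=5,interpolation=cv2.INTER_CUBIC))
E
```

```text
t 25.5 tcp in rack mm [-134.4  -27.3  -21.4] tool x yaw rel rack -0.02 F [-1.9 -0.7 -0.1] j [-22.  42. 109.   0.  29.  62.]
tool delta [ 0.0749 -0.0004  0.0007]
```

View pics/c12_scene.png

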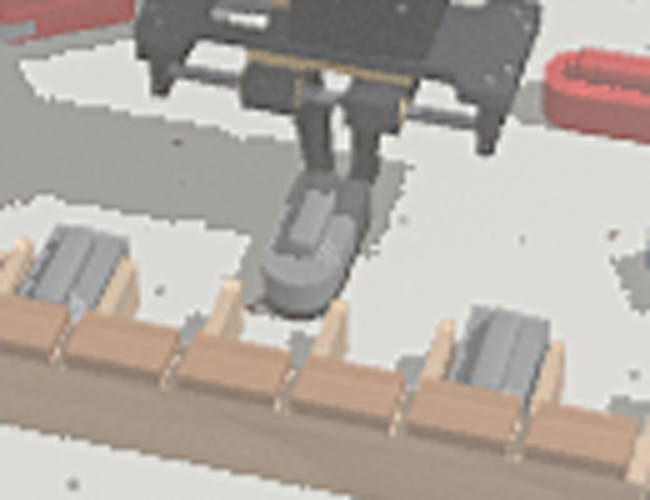

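View pics/c12_side.png

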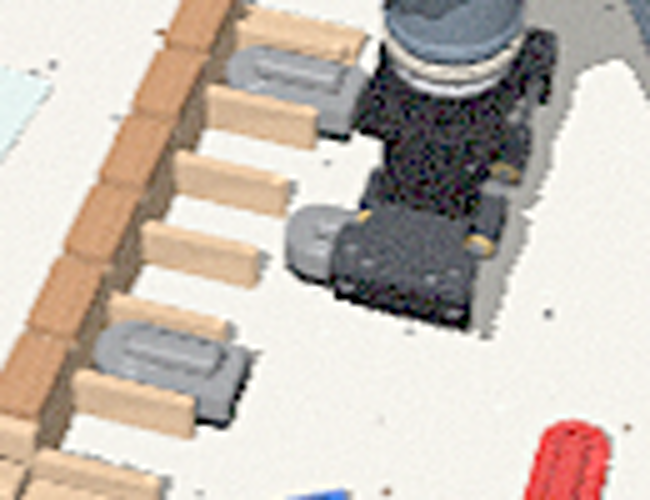

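apply_moves:
  motion: "0.005 0 0 0 0 0 0.015; 0.01 0 0 0 0 0 0.015; 0.016 0 0 0 0 0 0.015; 0.022 0 0 0 0 0 0.015; 0.028 0 0 0 0 0 0.015; 0.034 0 0 0 0 0 0.015; 0.04 0 0 0 0 0 0.015; 0.046 0 0 0 0 0 0.015"

```text
time_s: 26.6
position: [0.5354, -0.0727, -0.0214]
tcp_rot: [[0.994, 0.11, 0.0], [0.11, -0.994, -0.0], [0.0, 0.0, -1.0]]
force: [-0.9, 0.5, -1.0]
opening: 0.174
```

```bash
python3 go.py -59.5 -27 -22
```

```text
t 26.6 tcp in rack mm [-89.2 -27.1 -21.4] tool x yaw rel rack -0.02 F [-0.9  0.5 -1. ] j [-20.  43. 103.   0.  35.  64.]
tool delta [ 0.0297 -0.0001  0.0006]
```

apply_moves:
  motion: "0.006 0 0 0 0 0 0.015; 0.012 0 0 0 0 0 0.015; 0.017 0 0 0 0 0 0.015; 0.021 0 0 0 0 0 0.015; 0.024 0 0 0 0 0 0.015; 0.027 0 0 0 0 0 0.015; 0.028 0 0 0 0 0 0.015; 0.028 0 0 0 0 0 0.015"

```text
time_s: 27.6
position: [0.563, -0.0697, -0.0213]
tcp_rot: [[0.994, 0.11, 0.001], [0.11, -0.994, -0.0], [0.0, 0.0, -1.0]]
force: [-0.4, 0.8, 0.4]
opening: 0.17
```

```bash
python3 go.py -59.5 -27 -22
```

```text
t 27.6 tcp in rack mm [-61.4 -27.1 -21.3] tool x yaw rel rack -0.02 F [-0.4  0.8  0.4] j [-18.  44.  99.   0.  37.  65.]
tool delta [ 0.0019 -0.0001  0.0007]
```

Now slow, until the force rises.

apply_moves:
  motion: "0.0005 0 0 0 0 0 0.015; 0.001 0 0 0 0 0 0.015; 0.0015 0 0 0 0 0 0.015; 0.002 0 0 0 0 0 0.015; 0.0025 0 0 0 0 0 0.015; 0.003 0 0 0 0 0 0.015; 0.0035 0 0 0 0 0 0.015; 0.004 0 0 0 0 0 0.015"

```text
time_s: 28.6
position: [0.5631, -0.0694, -0.0213]
tcp_rot: [[0.994, 0.111, -0.007], [0.111, -0.994, 0.0], [-0.007, -0.001, -1.0]]
force: [-9.5, -5.0, 7.8]
opening: 0.174
```

```bash
python3 go.py -110 -27 -22
python3 - <<'E'
from go import *
print(s['moment'],R.T@s['moment'],R.T@s['force'])
for n in ['side','scene']:
    im=bot.capture(n)[:,:,::-1]; u=proj([.6,-.06,.02],cal(n))[0].astype(int)
    a=im[u[1]-50:u[1]+50,u[0]-65:u[0]+65].astype(float); a=np.clip((a/255)**.5*255*1.2,0,255).astype('uint8'); cv2.imwrite('pics/c13_%s.png'%n,cv2.resize(a,None,fx=5,fy=5,interpolation=cv2.INTER_CUBIC))
im=bot.capture('wrist'); cv2.imwrite('pics/w13.png',im[:,:,::-1])
E
```

```text
t 28.6 tcp in rack mm [-61.3 -26.9 -21.3] tool x yaw rel rack 0.03 F [-9.5 -5.   7.8] j [-18.  44.  98.  -0.  38.  66.]
tool delta [-0.0487  0.0001  0.001 ]
[-0.80733206  1.5007729  -0.03270439] [-0.63607627 -1.58083777  0.03915186] [-10.08392054   3.91381096  -7.77963277]
```

View pics/c13_scene.png

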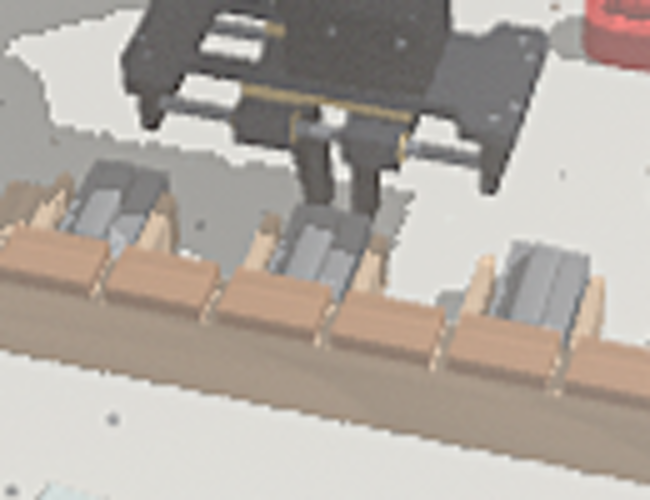

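View pics/w13.png

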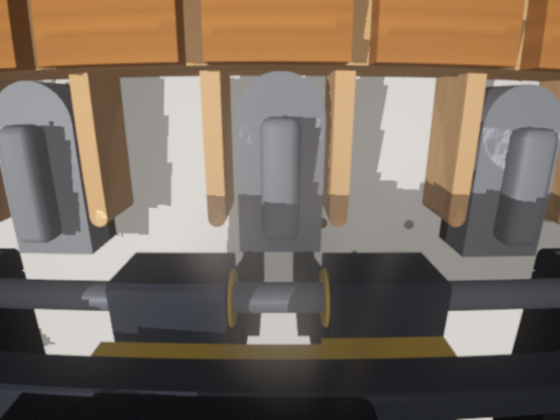

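apply_moves:
  motion: "-0.004 0 0 0 0 0 0.015; -0.01 0 0 0 0 0 0.015; -0.02 0 0 0 0 0 0.015; -0.03 0 -0.01 0 0 0 0.015; -0.04 0 -0.05 0 0 0 0.015; -0.04 0 -0.1 0 0 0 0.015; -0.04 0 -0.15 0 0 0 0.015; -0.04 0 -0.19 0 0 0 0.015"

```text
time_s: 29.75
position: [0.5269, -0.0737, 0.1713]
tcp_rot: [[0.994, 0.11, 0.002], [0.11, -0.994, -0.001], [0.002, 0.001, -1.0]]
force: [0.6, 0.7, -0.2]
opening: 0.177
```

apply_moves:
  motion: "-0.01 0 -0.01 0 0 0 0.015; -0.01 0 -0.02 0 0 0 0.015; -0.01 0 -0.03 0 0 0 0.015; -0.01 0 -0.03 0 0 0 0.015; -0.01 0 -0.03 0 0 0 0.015; -0.01 0 -0.03 0 0 0 0.015; -0.01 0 -0.03 0 0 0 0.015; -0.01 0 -0.03 0 0 0 0.015"

```text
time_s: 30.75
position: [0.517, -0.0747, 0.1984]
tcp_rot: [[0.994, 0.11, -0.0], [0.11, -0.994, 0.0], [-0.0, -0.0, -1.0]]
force: [0.1, -0.6, -0.3]
opening: 0.172
```

```bash
python3 go.py
python3 - <<'E'
from go import *
im=bot.capture('wrist'); pickle.dump(cal('wrist'),open('w14.pkl','wb')); cv2.imwrite('pics/w14raw.png',im[:,:,::-1])
cv2.imwrite('pics/w14.png',cv2.resize(im[30:220,80:470,::-1],None,fx=2,fy=2,interpolation=cv2.INTER_CUBIC))
c=cal('wrist')
u=proj([W(rk,-10,-27,.02)],c)[0].astype(int); print(u); x0,y0=u[0]-50,max(0,u[1]-60); print(x0,y0)
cv2.imwrite('pics/w14z.png',cv2.resize(im[y0:y0+110,x0:x0+100,::-1],None,fx=5.4,fy=5.4,interpolation=cv2.INTER_CUBIC))
for n in ['scene','side']: cv2.imwrite(f'pics/{n}_end.png',bot.capture(n)[:,:,::-1])
E
```

```text
t 30.75 tcp in rack mm [-107.7  -27.   198.4] tool x yaw rel rack -0.02 F [ 0.1 -0.6 -0.3] j [-20.  22.  96.   0.  62.  63.]
[277  85]
227 25
```

View pics/w14.png

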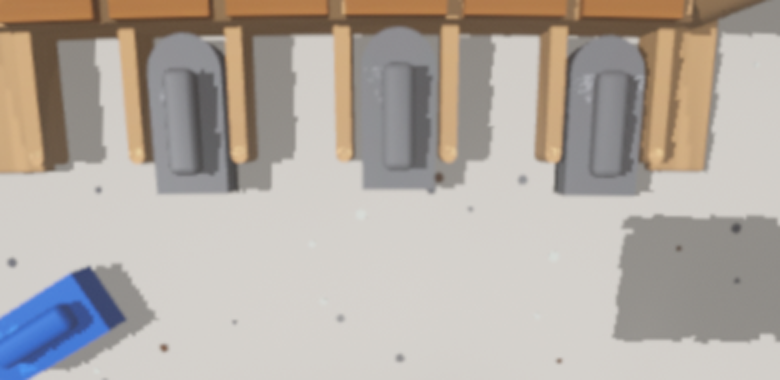

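View pics/w14z.png

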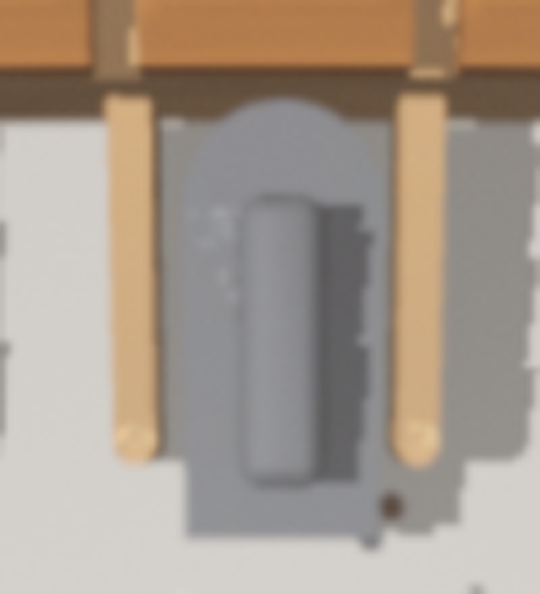

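View pics/scene_end.png

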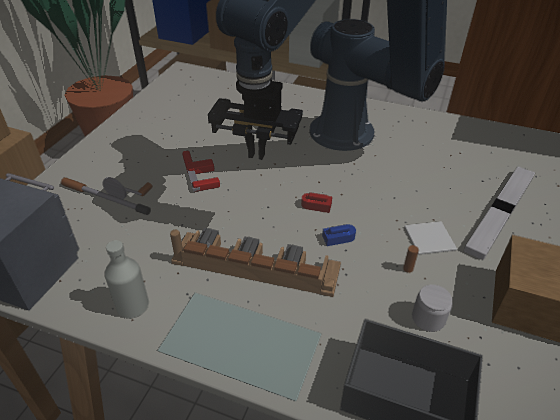

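View pics/side_end.png

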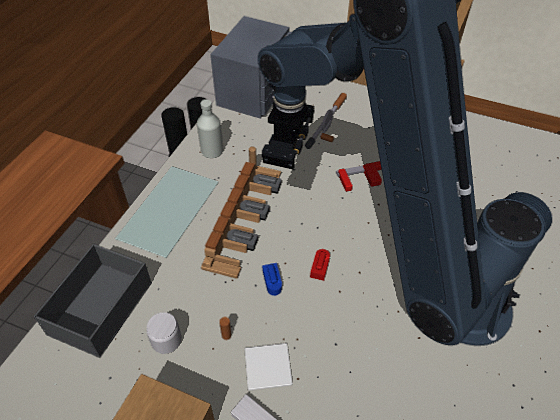

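Run:
```python
from go import *
w=pickle.load(open('w14.pkl','rb')); Z=lambda x,y:(227+x/5.4-.4,25+y/5.4-.4)
Lb=[(-40,19,Z(186,537)),(-40,-19,Z(380,539)),(40,0,Z(282,97)),(21,19,Z(183,190)),(21,-19,Z(388,195))]
b=least_squares(lambda p:res(p,w,Lb,.026),[.6,-.06,0.1]); print(b.fun.round(1),inrack([b.x[0],b.x[1],0]),np.degrees(b.x[2]-rk[2]))
print("rail front bottom / rail top edge rows", [inrack(onz([Z(282,70)],w,.06)[0]), inrack(onz([Z(282,537)],w,.026)[0]), inrack(onz([Z(136,462)],w,.03)[0]),inrack(onz([Z(418,465)],w,.03)[0])])
```

```text
[-0.2 -1.   0.  -1.2  0.5 -0.9 -0.   1.9 -0.4  1.1] [ -8.7 -28.5   0. ] -0.2483494864433031
rail front bottom / rail top edge rows [array([ 29.1, -28.1,  60. ]), array([-49.7, -28.2,  26. ]), array([-35.4,  -0.3,  30. ]), array([-35.9, -54.2,  30. ])]
```

```bash
python3 -c "
from rig import bot
print(bot.hand_in())"
```

```text
the job is handed in; nothing more can be done
None
```

The job is done and handed in at about 31 s of the 61 s allowed. The post stands at the rack's -y end, so the third gap from it is the one at y = -27, behind `rail_d`.

- **Rail touch:** I pressed the shut fingertips onto the first rail (about 12 N), then slid along to the second (6.8 N) and the third (7.9 N). I lifted off at y = -31, so nothing beyond the third rail was touched.
- **Block:** I pushed the grey block from its side to square it and line it up with the gap. Then I pushed its rear face straight in until the push was stopped with about 10 N against it.
- **Last checks:** In the final wrist picture the block's rear face is at x = -49.7 mm, against -50 expected when fully home. It is 1.5 mm off the gap's centre and turned 0.25°. The stored blocks, the look-alikes and the other things look unmoved by eye, and the gripper was touching nothing.

**Disagreements:**
- The fingertips are really about 32 mm behind the reported TCP. I first pressed down on a rail that was still well below them, saw this in the pictures, and allowed for it afterwards.
- At the final stop the wrist also showed about 8 N upward and 5 N sideways. I took this as the arm flexing against the stop, and the pictures taken afterwards show the block lying flat.

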